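# Load the stirrer block and set its speed

## Robot

A 6-joint arm with a two-finger parallel gripper is mounted at the origin on the work surface. World frame = base frame: x ahead of the robot, y to its left, z up, the work surface at z = 0. Lengths are in m, angles in degrees, forces in N, time in s.
With the tool pointing down it reaches from about 0.3 to 0.75 m from the base axis. Payload 8.5 kg.
Tool frame: the origin (TCP) lies at the very end of the fingers, on their centre line; the grasp point (between the pads) lies 19 mm behind it; z points along the fingers, y is the direction in which the jaws open and shut (so a half turn about z gives the same grasp; the last joint's range is limited). The gripper opens to 85 mm and grips with 20 to 120 N. Pads are 22 mm wide; open, the fingers measure 114 mm over their backs; the gripper's body (76 mm by 85 mm) begins 54 mm behind the grasp point. The pads swing forward as they close: fully open they stand 13 mm farther back than shut.
Start: joints at [60.602, 21.807, 74.336, -0, 83.858, -12.336], TCP at [0.161, 0.526, 0.193] pointing down, gripper open.
Joint ranges: [-178.18, 178.18], [-50.72, 133.34], [12.68, 142.11], [-81.47, 261.47], [9.98, 163.14], [-165.26, 165.26]. Speed limits (degrees/s): [136.94, 136.94, 180, 180, 180, 180].

## Interface

Orientations are given as a 3x3 rotation matrix whose columns are the frame's x, y, z axes.
In Python, from rig import status, vision, env gives the robot as it stands.
- The arm moves only by the tool send_rows, never from a script. Its argument "targets" is a list of rows, each a list of 7 numbers: the shift along the tool's x, y, z in units of 50 mm (1.0 is 50 mm), then the turn, a rotation vector about the tool's x, y, z in units of 8 degrees (1.0 is 8 degrees), then the finger opening in mm, from 0 to 85.4. A call has 1 to 5 rows; each row is the pose to reach, as a shift and turn from the pose commanded when the call began, along the tool's axes at that moment; what a row does not reach only later rows make up. A row lasts 1/8 s, in which the tool goes at most 62.5 mm and 10.7 degrees, less where a joint would pass 70% of its speed; a pose out of reach is approached as far as the arm can. A call with a gripper value outside its range is refused whole. The fingers move at their own pace and stop on an object; "grip_force" is the grip in N (left out, the last holds). Time passes only in rows, so rows that repeat a pose let the fingers close. It gives the time, the measured TCP pose, the force and the opening at its end, in the units of the state.
- status.observe(): the state, without advancing time (a new reading comes with each control period).
- vision.get_image(name): name is "scene" or "side" or "wrist"; returns (picture, depth): 384x512x3 uint8, red, green, blue; 384x512 float32, m along the optical axis (not along the pixel's ray), 0 where there is no reading.
- vision.camera_model(name): a dict with "camera_matrix" (3x3 intrinsics, pixels), "view" (4x4, takes a point from world to camera coordinates); the wrist camera has in their place "T_tool_cam" (4x4, takes a point from camera to tool coordinates, whose origin is the TCP and whose axes are the flange's). Camera axes: x right, y down, z forward; pixel columns grow to the right and rows downward; lengths in m; the calibration is good to about 2 mm. A picture is of the moment at which its call begins: read the wrist's pose just before it. camera_model takes no time and is no camera call.
- env.close_job(): hands the job in, once; it reports no verdict.
Trained networks look in the newest picture that a camera, given by its name, has taken for a name from the list of things; names that differ only in an ending like _2 or _b are one class to them, and where a whole thing is asked for, a point or a joint stands for the part that bears it (a point fixed in the world has none). Each returns a list of dicts, best first, with "p" (0 to 1); they miss things now and then, are a little off and sometimes report something else, mostly with a low value. They report only what shows in the picture. A call takes as long as a camera call.
- vision.masks_of(camera, label): "pixels" (384x512 bool, what is visible of it) and "extent" ([left, top, right, bottom] in pixels, round what is visible of it).
The state is a dict: "time_s": time; "q": joint angles; "qvel": joint speeds; "joint_efforts": joint torques, N m; "position": TCP position; "tool_rot": TCP orientation; "ft_force": force on the tool from outside, world axes, zero at the start; "wrist_torque": the same for the moment, N m; "grip_width": finger opening in m.
Only numpy, scipy, OpenCV 4.12 (cv2) and the standard library are available. Lean on these libraries where they do the work, as an engineer would, in place of code of your own. Each camera call takes 0.05 s, during which the arm holds its last target.

## Task

Drop one long stir bar from the tray into each of the three empty wells of the square metal block, so that every one of the four wells has exactly one long bar lying on its floor; leave the short bars in the tray. Then turn the speed dial until it clicks in at mark 3 (the row of three dots), and let go.

Things in the scene. Friction and masses are not known exactly. Their poses are not given: they have to be found in the camera images.
- tray: shallow fixed grey plastic tray, 190 mm (x) by 270 mm (y), walls 4 mm thick and 12 mm high over the table, floor 4 mm thick; origin under its centre at table level. Three long and two short stir bars lie in it in mixed order, 60 mm or more apart. Tray and stirrer may stand either way round (left or right)
- long1: white octagonal plastic stir bar, the LONG kind: 36 mm long, 12 mm across the flats, 14 g; origin at its centre, x axis along its length. Starts lying loose and level in the tray, in any direction, its centre 6 mm above the tray floor
- long2: white octagonal plastic stir bar, the LONG kind: 36 mm long, 12 mm across the flats, 14 g; origin at its centre, x axis along its length. Starts lying loose and level in the tray, in any direction, its centre 6 mm above the tray floor
- long3: white octagonal plastic stir bar, the LONG kind: 36 mm long, 12 mm across the flats, 14 g; origin at its centre, x axis along its length. Starts lying loose and level in the tray, in any direction, its centre 6 mm above the tray floor
- short1: white octagonal stir bar, the SHORT kind: 22 mm long, 12 mm across, 10 g; origin at its centre, x along its length. Lies in the tray among the long ones and stays there
- short2: white octagonal stir bar, the SHORT kind: 22 mm long, 12 mm across, 10 g; origin at its centre, x along its length. Lies in the tray among the long ones and stays there
- loaded: a fourth long stir bar (36 x 12 mm, 14 g) that already lies on the floor of one of the block's wells; origin at its centre
- stirrer: fixed white stirrer housing, 165 mm (x) by 260 mm (y), top 50 mm over the table; origin under its centre at table level. A round steel plate (77 mm radius, 5 mm high) centred 50 mm to its +y side carries the well block; the speed dial stands on its top 78 mm to its -y side
- block: fixed square dark grey metal block, 112 x 112 x 40 mm, on the stirrer's round plate, turned to any yaw; origin at the centre of its underside, 55 mm over the table, top at 95 mm. Four round blind wells, 43 mm across and 28 mm deep, at +-27 mm in its x and y
- dial (a joint): angle of the speed dial, rad: 0 at mark 0, growing clockwise seen from above, 0.4363 rad (25 degrees) a mark, up to mark 5 (2.18). It clicks into a detent at each mark and stays there; it takes up to about 0.1 N m to turn over a click. Mark n has a short white line and a row of n white dots on the panel round the dial; mark 3 is at 1.309 rad. It starts at mark 0 or 1
- dial_grip (a point): point on the dial's upright axis, at the height to grip, 69 mm over the table. The dial is a plain ribbed grey knob, 38 mm across, from 51 to 81 mm over the table, with a white line on its top from the centre towards the mark it is set to; the point's axes turn with the dial
- block_hole0 (a point): centre of the mouth of well 0, in the plane of the block's top (95 mm over the table); z up; the well floor is 28 mm below. One of the four wells already holds a long bar
- block_hole1 (a point): centre of the mouth of well 1, in the plane of the block's top (95 mm over the table); z up; the well floor is 28 mm below. One of the four wells already holds a long bar
- block_hole2 (a point): centre of the mouth of well 2, in the plane of the block's top (95 mm over the table); z up; the well floor is 28 mm below. One of the four wells already holds a long bar
- block_hole3 (a point): centre of the mouth of well 3, in the plane of the block's top (95 mm over the table); z up; the well floor is 28 mm below. One of the four wells already holds a long bar

How it is judged (in metres and radians):
On the way, in this order (a step that is already met when the one before it is completed fails the run):
1. every well has a long bar lying in it (((horizontal distance between long1 and block_hole0 below 0.012 m and z of long1 in the frame of block_hole0 below -0.016 m) or (horizontal distance between long2 and block_hole0 below 0.012 m and z of long2 in the frame of block_hole0 below -0.016 m) or (horizontal distance between long3 and block_hole0 below 0.012 m and z of long3 in the frame of block_hole0 below -0.016 m) or (horizontal distance between loaded and block_hole0 below 0.012 m and z of loaded in the frame of block_hole0 below -0.016 m)) and ((horizontal distance between long1 and block_hole1 below 0.012 m and z of long1 in the frame of block_hole1 below -0.016 m) or (horizontal distance between long2 and block_hole1 below 0.012 m and z of long2 in the frame of block_hole1 below -0.016 m) or (horizontal distance between long3 and block_hole1 below 0.012 m and z of long3 in the frame of block_hole1 below -0.016 m) or (horizontal distance between loaded and block_hole1 below 0.012 m and z of loaded in the frame of block_hole1 below -0.016 m)) and ((horizontal distance between long1 and block_hole2 below 0.012 m and z of long1 in the frame of block_hole2 below -0.016 m) or (horizontal distance between long2 and block_hole2 below 0.012 m and z of long2 in the frame of block_hole2 below -0.016 m) or (horizontal distance between long3 and block_hole2 below 0.012 m and z of long3 in the frame of block_hole2 below -0.016 m) or (horizontal distance between loaded and block_hole2 below 0.012 m and z of loaded in the frame of block_hole2 below -0.016 m)) and ((horizontal distance between long1 and block_hole3 below 0.012 m and z of long1 in the frame of block_hole3 below -0.016 m) or (horizontal distance between long2 and block_hole3 below 0.012 m and z of long2 in the frame of block_hole3 below -0.016 m) or (horizontal distance between long3 and block_hole3 below 0.012 m and z of long3 in the frame of block_hole3 below -0.016 m) or (horizontal distance between loaded and block_hole3 below 0.012 m and z of loaded in the frame of block_hole3 below -0.016 m))), for 0.2 s.
2. the dial is turned to mark 3 (value of joint dial between 1.209 and 1.409 rad), for 0.2 s.
At the end, for the whole second after the job is handed in: Each of the four wells holds one long bar lying in it (bar centre within 12 mm of the well's axis and more than 16 mm below the mouth), the bars are at rest, both short bars are in the tray, and the dial stands at mark 3 (1.309 rad, within 0.1 rad) (all of step 1 and all of step 2 and x of short1 in the frame of tray between -0.095 and 0.095 m and y of short1 in the frame of tray between -0.135 and 0.135 m and height (world z) of each of short1, short2 below 0.025 m and x of short2 in the frame of tray between -0.095 and 0.095 m and y of short2 in the frame of tray between -0.135 and 0.135 m and linear speed of each of long1, long2, long3, loaded below 0.02 m/s); the robot touches nothing.
It fails at once if a short bar is put into a well ((horizontal distance between short1 and block_hole0 below 0.02 m and z of short1 in the frame of block_hole0 below -0.008 m) or (horizontal distance between short1 and block_hole1 below 0.02 m and z of short1 in the frame of block_hole1 below -0.008 m) or (horizontal distance between short1 and block_hole2 below 0.02 m and z of short1 in the frame of block_hole2 below -0.008 m) or (horizontal distance between short1 and block_hole3 below 0.02 m and z of short1 in the frame of block_hole3 below -0.008 m) or (horizontal distance between short2 and block_hole0 below 0.02 m and z of short2 in the frame of block_hole0 below -0.008 m) or (horizontal distance between short2 and block_hole1 below 0.02 m and z of short2 in the frame of block_hole1 below -0.008 m) or (horizontal distance between short2 and block_hole2 below 0.02 m and z of short2 in the frame of block_hole2 below -0.008 m) or (horizontal distance between short2 and block_hole3 below 0.02 m and z of short2 in the frame of block_hole3 below -0.008 m)).
It also fails if it takes over 72 s, if anything falls off the work surface, if the arm or the gripper's body presses on something with over 40 N, if the wrist force passes 120 N, or if a joint passes its speed limit or range.

## Working session

There is one attempt and no reset: what is moved stays moved. The work goes in short steps, Python scripts to look and compute and a tool call to move; the robot and the scene stay as the last step left them, time stands still between calls to the robot, and variables do not carry over. Pictures are saved under pics/ and viewed, and the job is handed in when it is done.

Besides the shell and the picture viewer there is one more tool, called after "Call:" in YAML: its name, and indented under it one key for each argument. send_rows: Moves the arm, as the interface text tells. Its arguments: {"type":"object","properties":{"targets":{"type":"array","items":{"type":"array","items":{"type":"number"}}},"grip_force":{"type":"number"}},"required":["targets"]}

```bash
ls -la; mkdir -p pics; cat > h.py <<'E'
import numpy as np, cv2
from rig import status, vision, env
def snap(cam,fn):
    s=status.observe(); im,d=vision.get_image(cam)
    cv2.imwrite('pics/'+fn,im[:,:,::-1]); np.savez('pics/'+fn+'.npz',im=im,d=d,p=s['position'],R=s['tool_rot'])
    return im,d,s
def cam(name,s=None):
    m=vision.camera_model(name); K=np.array(m['camera_matrix'])
    if name=='wrist':
        T=np.eye(4);T[:3,:3]=s['tool_rot'];T[:3,3]=s['position']
        return K,T@np.array(m['T_tool_cam'])
    return K,np.linalg.inv(np.array(m['view']))
def cloud(K,T,d):
    v,u=np.mgrid[:d.shape[0],:d.shape[1]]
    P=np.stack([(u-K[0,2])/K[0,0]*d,(v-K[1,2])/K[1,1]*d,d],-1)
    return P@T[:3,:3].T+T[:3,3]
def onplane(K,T,uv,z):
    uv=np.atleast_2d(uv).astype(float)
    r=np.c_[(uv[:,0]-K[0,2])/K[0,0],(uv[:,1]-K[1,2])/K[1,1],np.ones(len(uv))]@T[:3,:3].T
    return T[:3,3]+r*((z-T[2,3])/r[:,2])[:,None]
def proj(K,T,P):
    P=(np.atleast_2d(P)-T[:3,3])@T[:3,:3]; q=P@K.T
    return q[:,:2]/q[:,2:]
E
python3 - <<'E'
from h import *
np.set_printoptions(precision=3,suppress=True)
s=status.observe(); print(s)
for c in ['scene','side','wrist']:
    snap(c,c+'0.png'); K,T=cam(c,s); print(c,K,T)
E
```

```text
total 12
drwxr-xr-x  3 agent agent 4096 Dec  7 03:51 .
drwxr-xr-x 23 root  root  4096 Dec  7 03:51 ..
drwxr-xr-x  2 agent agent 4096 Dec  7 03:51 pics
{'time_s': 0.0, 'q': array([ 60.601,  21.842,  74.386,   0.001,  83.858, -12.334]), 'qvel': array([-0.076, -0.064, -0.1  , -0.017, -0.055, -0.001]), 'joint_efforts': array([ -0.002, -44.847, -23.126,  -0.   ,   0.005,   0.   ]), 'position': array([0.161, 0.525, 0.192]), 'tool_rot': array([[-0.956,  0.293, -0.001],
       [ 0.293,  0.956, -0.001],
       [ 0.   , -0.001, -1.   ]]), 'ft_force': array([ 0.191, -0.25 ,  0.61 ]), 'wrist_torque': array([-0.014, -0.049, -0.009]), 'grip_width': 0.08531694621441142}
scene [[467.157   0.    255.082]
 [  0.    467.157 194.869]
 [  0.      0.      1.   ]] [[-0.448  0.502 -0.739  1.365]
 [ 0.894  0.265 -0.361  0.42 ]
 [ 0.014 -0.823 -0.568  0.73 ]
 [ 0.     0.     0.     1.   ]]
side [[471.123   0.    252.113]
 [  0.    471.123 194.974]
 [  0.      0.      1.   ]] [[-0.904 -0.261  0.338  0.256]
 [-0.427  0.519 -0.741  0.66 ]
 [ 0.018 -0.814 -0.581  0.598]
 [ 0.     0.     0.     1.   ]]
wrist [[343.453   0.    254.578]
 [  0.    343.453 190.395]
 [  0.      0.      1.   ]] [[ 0.294  0.924  0.245  0.1  ]
 [ 0.956 -0.284 -0.076  0.544]
 [-0.001  0.256 -0.967  0.374]
 [ 0.     0.     0.     1.   ]]
```

View pics/scene0.png

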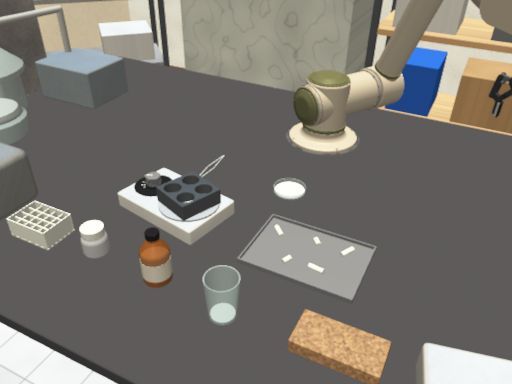

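View pics/side0.png

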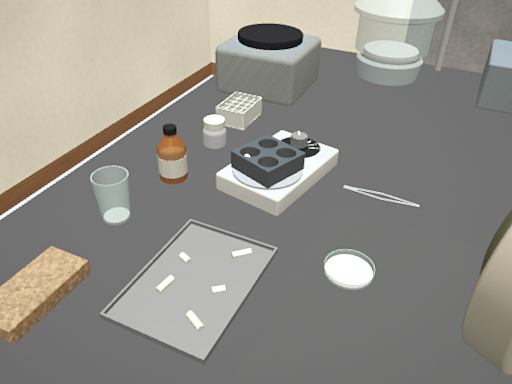

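View pics/wrist0.png

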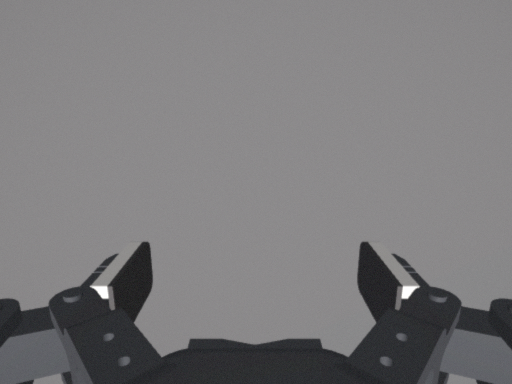

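```bash
cat > a.py <<'E'
from h import *
np.set_printoptions(precision=4,suppress=True)
for c in ['side','scene']:
    K,T=cam(c)
    im,d,s=snap(c,c+'1.png')
    P=cloud(K,T,d)
    for lab in ['tray','long1','short1','loaded','stirrer','block','dial','dial_grip']:
        ms=vision.masks_of(c,lab)
        for m in ms[:6]:
            q=P[m['pixels']&(d>0)]
            if not len(q): continue
            w=q[:,:2]-q[:,:2].mean(0); 
            ev,V=np.linalg.eigh(np.cov(w.T)) if len(q)>3 else (None,np.eye(2))
            a=V[:,1]; L=np.ptp(w@a)
            uv=np.argwhere(m['pixels']).mean(0)[::-1]
            print(c,lab,round(m['p'],2),m['extent'],uv,len(q),'med',np.median(q,0),'rng',q.min(0),q.max(0),'L',round(L,4),'yaw',round(np.degrees(np.arctan2(a[1],a[0])),1))
E
python3 a.py
```

```text
side tray 0.9 [101.4, 222.0, 275.1, 362.6] [191.0984 289.1989] 13200 med [0.5774 0.1991 0.0041] rng [ 0.4839  0.0369 -0.0022] [0.6873 0.3114 0.0181] L 0.2745 yaw 90.0
side long1 0.69 [189.8, 311.0, 203.5, 333.6] [195.0576 319.7277] 191 med [0.5336 0.2558 0.0145] rng [0.5174 0.2336 0.0031] [0.5569 0.2679 0.0178] L 0.047 yaw 149.2
side long1 0.63 [229.7, 247.4, 250.9, 261.6] [241.3657 252.3806] 134 med [0.5377 0.085  0.0136] rng [0.523  0.0614 0.0036] [0.5526 0.1001 0.0175] L 0.0364 yaw 45.6
side long1 0.6 [155.3, 274.7, 172.9, 297.1] [165.1316 283.2684] 188 med [0.6179 0.2096 0.0132] rng [0.6124 0.1793 0.0017] [0.6353 0.2279 0.0179] L 0.0481 yaw 86.9
side short1 0.56 [214.4, 286.2, 227.7, 293.2] [218.4854 288.835 ] 103 med [0.5318 0.1825 0.0139] rng [0.5218 0.1725 0.0027] [0.543  0.1928 0.0187] L 0.0222 yaw -142.2
side stirrer 0.82 [216.2, 132.6, 340.1, 219.5] [281.4633 175.4758] 3973 med [ 0.5384 -0.1073  0.0485] rng [ 0.4728 -0.4384 -0.0021] [ 0.7189 -0.0471  0.097 ] L 0.3635 yaw 71.7
side block 0.6 [232.7, 136.5, 305.2, 188.7] [267.7569 159.7698] 2625 med [ 0.5797 -0.1273  0.0858] 
[... 1601 characters left out ...]
 yaw 83.3
scene stirrer 0.28 [273.7, 226.0, 285.9, 238.4] [278.7755 230.4286] 48 med [0.5425 0.0837 0.0158] rng [0.5292 0.0684 0.0093] [0.5551 0.0958 0.0181] L 0.033 yaw 46.0
scene block 0.96 [157.8, 172.0, 220.7, 218.2] [188.8873 194.5589] 1973 med [ 0.6    -0.131   0.0875] rng [ 0.3918 -0.2691 -0.0004] [ 0.6611 -0.07    0.0993] L 0.2879 yaw 51.0
scene dial 0.81 [148.1, 172.9, 161.2, 188.6] [153.2957 179.7826] 228 med [ 0.5741 -0.2614  0.0764] rng [ 0.5461 -0.285   0.0518] [ 0.6186 -0.21    0.0976] L 0.0965 yaw 47.0
scene dial_grip 0.63 [143.3, 170.6, 165.5, 190.1] [153.2579 179.8294] 250 med [ 0.5734 -0.2615  0.0763] rng [ 0.5376 -0.3156  0.0485] [ 0.6203 -0.2086  0.0976] L 0.1312 yaw 54.2
```

```bash
cat >> h.py <<'E'
def mv(x,y,z,yaw):
    s=status.observe(); R=np.array(s['tool_rot']);p=np.array(s['position'])
    c,sn=np.cos(np.radians(yaw)),np.sin(np.radians(yaw))
    Rt=np.array([[c,sn,0],[sn,-c,0],[0,0,-1.]])
    from scipy.spatial.transform import Rotation as Ro
    rv=Ro.from_matrix(R.T@Rt).as_rotvec()
    sh=R.T@(np.array([x,y,z])-p)
    print('t',s['time_s'],'p',np.round(p,4),'yaw',round(np.degrees(np.arctan2(R[1,0],R[0,0])),2),'q1,q6',np.round(np.array(s['q'])[[0,5]],1),'->',np.round(sh/0.05,2),np.round(np.degrees(rv)/8,2), 'rows',round(np.linalg.norm(sh)/.0625,1),round(np.degrees(np.linalg.norm(rv))/10.7,1))
E
python3 -c "
from h import *
mv(.58,.16,.25,90)"
```

```text
t 1.05 p [0.1614 0.5258 0.193 ] yaw 162.94 q1,q6 [ 60.6 -12.3] -> [-10.15  -4.54  -1.14] [ 0.   -0.    9.12] rows 8.9 6.8
```

Call:
send_rows:
  targets:
    - [-10.15,-4.54,-1.14,0,0,9.12,40]
    - [-10.15,-4.54,-1.14,0,0,9.12,40]
    - [-10.15,-4.54,-1.14,0,0,9.12,40]
    - [-10.15,-4.54,-1.14,0,0,9.12,40]
    - [-10.15,-4.54,-1.14,0,0,9.12,40]
  grip_force: 40

```text
time_s: 1.68
position: [0.3967, 0.3197, 0.2253]
tool_rot: [[-0.323, 0.946, 0.0], [0.946, 0.323, 0.0], [0.0, 0.0, -1.0]]
ft_force: [0.1, 0.9, 0.0]
grip_width: 0.0402
```

```bash
python3 -c "
from h import *
mv(.58,.16,.25,90)"
```

```text
t 1.675 p [0.3967 0.3197 0.2253] yaw 108.87 q1,q6 [25.5  6.7] -> [-4.21  2.44 -0.49] [ 0.   -0.    2.36] rows 3.9 1.8
```

Call:
send_rows:
  targets:
    - [-4.21,2.44,-0.49,0,0,2.36,40]
    - [-4.21,2.44,-0.49,0,0,2.36,40]
    - [-4.21,2.44,-0.49,0,0,2.36,40]
    - [-4.21,2.44,-0.49,0,0,2.36,40]
    - [-4.21,2.44,-0.49,0,0,2.36,40]

```text
time_s: 2.3
position: [0.5822, 0.1597, 0.2485]
tool_rot: [[-0.002, 1.0, -0.0], [1.0, 0.002, -0.0], [-0.0, -0.0, -1.0]]
ft_force: [-0.6, 0.4, -0.2]
grip_width: 0.0399
```

```bash
cat > b.py <<'E'
from h import *
import sys
np.set_printoptions(precision=4,suppress=True)
im,d,s=snap('wrist','w_tray.png'); print(s['position'],s['qvel'])
K,T=cam('wrist',s)
P=cloud(K,T,d)
g=im.min(2)
m=((g>170)&(np.abs(P[...,2]-.012)<.012)).astype(np.uint8)
n,l,st,ce=cv2.connectedComponentsWithStats(m)
for i in range(1,n):
    if st[i,4]<30: continue
    vu=np.argwhere(l==i)
    W=onplane(K,T,vu[:,::-1],.014)
    w=W[:,:2].astype(np.float32)*1000
    c,sz,a=cv2.minAreaRect(w)
    if sz[0]<sz[1]: a+=90; sz=sz[::-1]
    print(ce[i],st[i,4],'mean',w.mean(0),'rect c',c,'size',sz,'yaw',a,'z',np.median(P[l==i][:,2]))
E
python3 b.py
```

```text
[0.5822 0.1597 0.2485] [ 3.7734 -2.3004  3.642   1.025  -0.2068  1.5918]
[253.1515  92.998 ] 1961 mean [580.4345 226.5824] rect c (580.4649047851562, 176.93389892578125) size (262.5858459472656, 189.20297241210938) yaw 89.5859603881836 z 0.01235701576898296
[253.1062 128.5056] 31067 mean [580.3223 186.6629] rect c (580.396484375, 174.79473876953125) size (255.3424835205078, 177.6271209716797) yaw 89.60838317871094 z 0.0044691797604472505
[426.6987 202.4872] 156 mean [799.6722  97.7387] rect c (800.8560180664062, 96.90223693847656) size (46.41822052001953, 15.513057708740234) yaw 59.175777435302734 z 0.018596045125716193
[ 82.264 248.051] 2924 mean [356.0756  34.5002] rect c (356.2013244628906, 33.85295867919922) size (82.81989288330078, 82.51274871826172) yaw 0.07868235558271408 z 0.0035615959129098873
[ 50.4265 250.1618] 68 mean [313.7856  31.3755] rect c (315.7261047363281, 28.863847732543945) size (72.97496032714844, 19.476150512695312) yaw 90.97802585363388 z 0.014510947562593968
[255.8629 243.7817] 197 mean [583.9202  41.1412] rect c (582.1465454101562, 40.82978057861328) size (116.388427734375, 2.8231334686279297) yaw 0.08515792340040207 z 0.01233165441973666
```

View pics/w_tray.png

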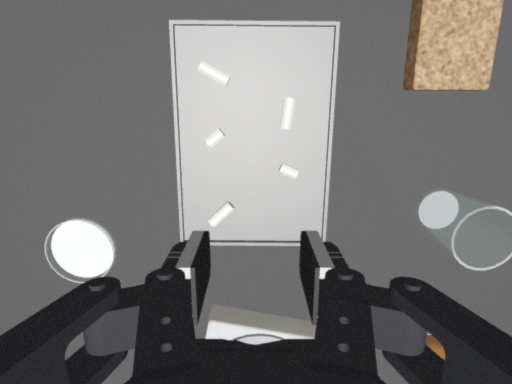

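```bash
cat > b2.py <<'E'
from h import *
np.set_printoptions(precision=2,suppress=True)
z=np.load('pics/w_tray.png.npz'); im,d=z['im'],z['d']; s={'position':z['p'],'tool_rot':z['R']}
K,T=cam('wrist',s); P=cloud(K,T,d)
m=((im.min(2)>150)&(P[...,2]>.009)&(P[...,2]<.022)&(abs(P[...,0]-.58)<.085)&(abs(P[...,1]-.175)<.12)).astype(np.uint8)
print(im[150,250],im[73,214])
n,l,st,ce=cv2.connectedComponentsWithStats(m)
for i in range(1,n):
    if st[i,4]<30: continue
    vu=np.argwhere(l==i)
    w=onplane(K,T,vu[:,::-1],.012)[:,:2].astype(np.float32)*1000
    c,sz,a=cv2.minAreaRect(w)
    if sz[0]<sz[1]: a+=90; sz=sz[::-1]
    print(ce[i],st[i,4],'mean',w.mean(0),'c',np.array(c),'size',np.array(sz),'yaw',round(a,1),'ztop',np.percentile(P[l==i][:,2],80))
E
python3 b2.py
```

```text
[216 215 213] [253 255 255]
[213.28  73.13] 351 mean [534.42 252.79] c [534.39 252.76] size [36.81 11.99] yaw 151.8 ztop 0.016622195335655787
[286.91 112.66] 324 mean [620.47 208.3 ] c [620.53 207.9 ] size [36.13 12.34] yaw 82.9 ztop 0.016593846926590928
[214.47 137.95] 190 mean [533.58 178.41] c [533.55 178.36] size [23.21 11.89] yaw 38.9 ztop 0.016809056386322973
[288.24 170.68] 185 mean [623.89 138.16] c [624.   138.09] size [23.25 12.47] yaw 156.8 ztop 0.016487095063796753
[220.27 214.46] 272 mean [538.15  80.78] c [538.19  80.86] size [37.86 12.71] yaw 44.0 ztop 0.01642593717249887
```

```bash
python3 -c "
from h import *
mv(.538,.081,.06,44)"
```

```text
t 2.35 p [0.5807 0.1614 0.2487] yaw 90.21 q1,q6 [4.3 4.1] -> [-1.6  -0.86  3.78] [-0.01  0.    5.78] rows 3.4 4.3
```

Call:
send_rows:
  targets:
    - [-1.6,-0.86,3.78,0,0,5.78,30]
    - [-1.6,-0.86,3.78,0,0,5.78,30]
    - [-1.6,-0.86,3.78,0,0,5.78,30]
    - [-1.6,-0.86,3.78,0,0,5.78,30]
    - [-1.6,-0.86,3.78,0,0,5.78,30]

```text
time_s: 2.98
position: [0.5353, 0.083, 0.0591]
tool_rot: [[0.72, 0.694, -0.004], [0.694, -0.72, 0.0], [-0.002, -0.003, -1.0]]
ft_force: [0.4, -0.2, -0.1]
grip_width: 0.0298
```

```bash
python3 -c "
from h import *
mv(.538,.081,.0075,44)
snap('wrist','w1.png'); mv(.538,.081,.0075,44)"
```

```text
t 2.975 p [0.5353 0.083  0.0591] yaw 43.94 q1,q6 [-3.7 42.3] -> [0.01 0.07 1.03] [-0.02  0.02 -0.01] rows 0.8 0.0
t 3.025 p [0.5361 0.0832 0.06  ] yaw 43.9 q1,q6 [-3.7 42.4] -> [-0.    0.06  1.05] [-0.01  0.01 -0.01] rows 0.8 0.0
```

View pics/w1.png

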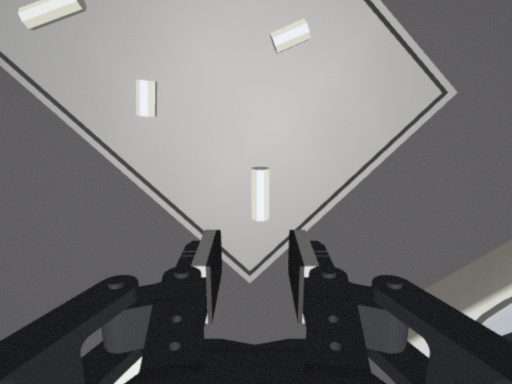

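```bash
cat > b3.py <<'E'
from h import *
import sys
np.set_printoptions(precision=2,suppress=True)
def bars(fn,z0=.009,z1=.022):
    z=np.load('pics/'+fn+'.npz'); im,d=z['im'],z['d']; s={'position':z['p'],'tool_rot':z['R']}
    K,T=cam('wrist',s); P=cloud(K,T,d)
    m=((im.min(2)>140)&(P[...,2]>z0)&(P[...,2]<z1)&(abs(P[...,0]-.58)<.085)&(abs(P[...,1]-.175)<.12)).astype(np.uint8)
    n,l,st,ce=cv2.connectedComponentsWithStats(m)
    for i in range(1,n):
        if st[i,4]<80: continue
        vu=np.argwhere(l==i)
        w=onplane(K,T,vu[:,::-1],.013)[:,:2].astype(np.float32)*1000
        c,sz,a=cv2.minAreaRect(w)
        if sz[0]<sz[1]: a+=90; sz=sz[::-1]
        print(ce[i],st[i,4],'mean',w.mean(0),'c',np.array(c),'size',np.array(sz),'yaw',round(a,1))
if __name__=='__main__': bars(sys.argv[1])
E
python3 b3.py w1.png
```

```text
[46.39 11.11] 1146 mean [532.09 253.25] c [534.13 252.86] size [37.82 12.11] yaw 151.6
[290.41  35.36] 810 mean [624.38 137.73] c [624.23 137.71] size [23.01 12.38] yaw 156.2
[145.3  97.9] 701 mean [534.17 178.27] c [534.07 178.12] size [22.27 12.91] yaw 41.3
[259.87 193.99] 891 mean [539.16  81.02] c [538.85  80.98] size [37.21 11.54] yaw 44.5
```

Call:
send_rows:
  targets:
    - [0,0.03,0.6,0,0,0,30]
    - [0,0.03,1.03,0,0,0,30]
    - [0,0.03,1.03,0,0,0,30]

```text
time_s: 3.4
position: [0.5373, 0.0822, 0.0083]
tool_rot: [[0.717, 0.697, -0.002], [0.697, -0.717, 0.0], [-0.001, -0.002, -1.0]]
ft_force: [-0.2, 0.0, 0.6]
grip_width: 0.0298
```

```bash
python3 -c "
from h import *
mv(.5387,.081,.0065,44.3)"
```

```text
t 3.4 p [0.5373 0.0822 0.0083] yaw 44.22 q1,q6 [-3.8 42. ] -> [0.   0.04 0.04] [-0.01  0.01 -0.01] rows 0.0 0.0
```

Call:
send_rows:
  targets:
    - [0,0.03,0.03,0,0,0,30]
    - [0,0.03,0.03,0,0,0,4]
    - [0,0.03,0.03,0,0,0,4]
    - [0,0.03,0.03,0,0,0,4]
    - [0,0.03,0.03,0,0,0,4]
  grip_force: 40

```text
time_s: 4.03
position: [0.5395, 0.0801, 0.0075]
tool_rot: [[0.718, 0.696, 0.0], [0.696, -0.718, -0.0], [0.0, 0.0, -1.0]]
ft_force: [0.7, -0.4, -0.4]
grip_width: 0.0037
```

```bash
python3 -c "
from h import *
print(status.observe()['grip_width'],status.observe()['ft_force'])
mv(.57,-.02,.20,75)"
```

```text
0.00368128367851558 [ 0.65915266 -0.38659059 -0.38419029]
t 4.025 p [0.5395 0.0801 0.0075] yaw 44.1 q1,q6 [-4.  41.9] -> [-0.96  1.86 -3.85] [ 0.   -0.   -3.86] rows 3.5 2.9
```

```bash
python3 -c "
from h import *
im,d,s=snap('wrist','w2.png')
im,d,s=snap('side','s2.png')
cv2.imwrite('pics/s2c.png',cv2.resize(im[200:380,90:330],None,fx=3,fy=3,interpolation=cv2.INTER_CUBIC)[:,:,::-1])"
```

```text
(no output)
```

View pics/w2.png

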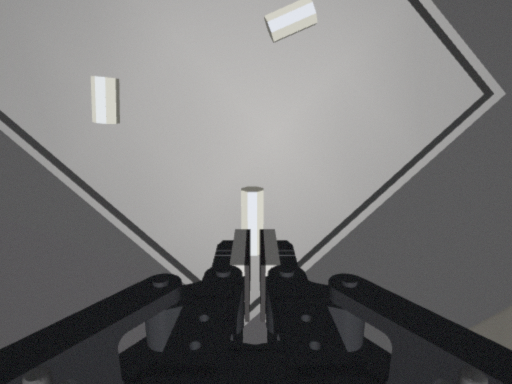

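View pics/s2c.png

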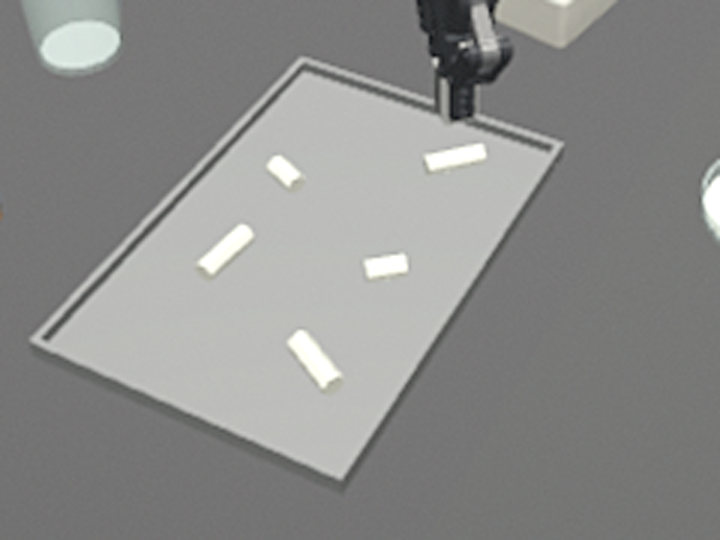

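```bash
python3 -c "
from h import *
np.set_printoptions(precision=3,suppress=True)
s=status.observe();p=s['position'];R=s['tool_rot']
print(p,R)
K,T=cam('wrist',s);print('wrist tcp',proj(K,T,[p,p-.019*R[:,2],[.5387,.081,.014]]))
K,T=cam('side');print('side tcp',(proj(K,T,[p,p-.019*R[:,2],[.5387,.081,.01]])))
z=np.load('pics/s2.png.npz');P=cloud(K,T,z['d'])
for c in [(455,157),(460,115),(460,105),(460,95),(460,80)]:
  u,v=int(c[0]/3+90),int(c[1]/3+200); print(c,u,v,P[v,u])
z=np.load('pics/w2.png.npz');K,T=cam('wrist',s);P=cloud(K,T,z['d'])
for u,v in [(253,200),(253,225),(240,245),(240,260),(255,250),(255,280),(255,310),(230,300)]: print(u,v,P[v,u],z['d'][v,u], R.T@(P[v,u]-p))
print(vision.camera_model('wrist')['T_tool_cam'])
"
```

```text
[0.539 0.08  0.007] [[ 0.718  0.696  0.   ]
 [ 0.696 -0.718 -0.   ]
 [-0.     0.    -1.   ]]
wrist tcp [[253.46  218.978]
 [253.286 231.703]
 [251.245 223.026]]
side tcp [[241.531 252.823]
 [241.583 245.065]
 [241.711 252.2  ]]
(455, 157) 241 252 [0.538 0.085 0.014]
(460, 115) 243 238 [0.531 0.093 0.056]
(460, 105) 243 235 [0.53  0.093 0.064]
(460, 95) 243 231 [0.531 0.093 0.073]
(460, 80) 243 226 [0.518 0.12  0.108]
253 200 [0.549 0.09  0.017] 0.17926048 [ 0.014 -0.    -0.009]
253 225 [0.539 0.08  0.017] 0.18293962 [-0.    -0.    -0.009]
240 245 [0.544 0.091 0.068] 0.13037677 [ 0.011 -0.005 -0.061]
240 260 [0.544 0.091 0.08 ] 0.11946652 [ 0.011 -0.004 -0.072]
255 250 [0.53  0.069 0.017] 0.18665238 [-0.015  0.001 -0.009]
255 280 [0.512 0.052 0.004] 0.20513548 [-0.04   0.001  0.003]
255 310 [0.501 0.041 0.012] 0.20124358 [-0.055  0.001 -0.005]
230 300 [0.548 0.096 0.114] 0.084865615 [ 0.017 -0.005 -0.106]
[[-0.001 -0.966 -0.258  0.065]
 [ 1.    -0.    -0.002  0.001]
 [ 0.001 -0.258  0.966 -0.181]
 [ 0.     0.     0.     1.   ]]
```

```bash
python3 -c "
from h import *
np.set_printoptions(precision=3,suppress=True)
s=status.observe();p=s['position'];R=s['tool_rot']
K,T=cam('side');z=np.load('pics/s2.png.npz');P=cloud(K,T,z['d'])
for u in (238,240,242,244,246):
  for v in range(228,250,2): print(u,v,P[v,u],z['im'][v,u])
K,T=cam('wrist',s);z=np.load('pics/w2.png.npz');P=cloud(K,T,z['d'])
for u in (238,245,266,272):
  for v in range(226,270,4): print(u,v,R.T@(P[v,u]-p),z['im'][v,u])
"
```

```text
238 228 [0.541 0.091 0.074] [154 156 150]
238 230 [0.54  0.095 0.073] [156 156 152]
238 232 [0.541 0.092 0.066] [158 159 155]
238 234 [0.541 0.091 0.061] [158 158 154]
238 236 [0.541 0.091 0.056] [158 159 154]
238 238 [0.54  0.094 0.054] [154 155 150]
238 240 [0.54  0.093 0.048] [154 154 149]
238 242 [0.56  0.054 0.005] [186 186 183]
238 244 [0.557 0.059 0.005] [188 189 186]
238 246 [0.556 0.062 0.004] [188 188 186]
238 248 [0.553 0.068 0.005] [186 187 184]
240 228 [0.529 0.109 0.092] [30 34 36]
240 230 [0.536 0.094 0.074] [31 32 35]
240 232 [0.536 0.094 0.069] [28 30 33]
240 234 [0.536 0.095 0.065] [32 35 37]
240 236 [0.536 0.094 0.06 ] [30 33 37]
240 238 [0.536 0.095 0.056] [24 26 30]
240 240 [0.538 0.089 0.046] [107 108 105]
240 242 [0.557 0.051 0.004] [187 188 185]
240 244 [0.555 0.056 0.004] [188 188 186]
240 246 [0.552 0.061 0.003] [188 188 185]
240 248 [0.55  0.065 0.003] [183 184 182]
242 228 [0.522 0.115 0.099] [41 42 43]
242 230 [0.532 0.094 0.075] [49 50 51]
242 232 [0.532 0.095 0.071] [45 47 52]
242 234 [0.532 0.094 0.066] [47 48 51]
242 236 [0.532 0.094 0.061] [45 47 50]
[... 2306 characters left out ...]
 -0.06 ] [92 91 89]
266 250 [ 0.011  0.005 -0.064] [88 88 87]
266 254 [ 0.011  0.005 -0.067] [89 89 89]
266 258 [ 0.011  0.005 -0.071] [87 87 85]
266 262 [ 0.011  0.005 -0.074] [86 86 85]
266 266 [ 0.01   0.005 -0.076] [203 203 199]
272 226 [-0.005  0.011  0.003] [176 174 172]
272 230 [ 0.011  0.008 -0.044] [91 91 88]
272 234 [ 0.011  0.008 -0.049] [89 89 89]
272 238 [ 0.011  0.008 -0.052] [91 89 89]
272 242 [ 0.011  0.007 -0.058] [91 91 90]
272 246 [ 0.011  0.007 -0.061] [92 92 90]
272 250 [ 0.011  0.007 -0.065] [91 92 90]
272 254 [ 0.01   0.007 -0.066] [90 90 88]
272 258 [ 0.011  0.007 -0.071] [90 88 88]
272 262 [ 0.011  0.007 -0.074] [90 90 89]
272 266 [ 0.011  0.007 -0.076] [199 197 195]
```

Call:
send_rows:
  targets:
    - [0,0,0,0,0,0,30]
    - [0,0,0.3,0,0,0,30]
    - [0,0,0.6,0,0,0,30]
    - [0,0,0.78,0,0,0,30]
    - [0,0,0.78,0,0,0,30]

```text
time_s: 4.75
position: [0.539, 0.0802, -0.0326]
tool_rot: [[0.718, 0.696, -0.002], [0.696, -0.718, 0.0], [-0.001, -0.001, -1.0]]
ft_force: [0.3, -0.4, -0.3]
grip_width: 0.03
```

```bash
python3 -c "
from h import *
im,d,s=snap('side','s3.png')
cv2.imwrite('pics/s3c.png',cv2.resize(im[200:300,180:300],None,fx=5,fy=5,interpolation=cv2.INTER_CUBIC)[:,:,::-1])
print(s['ft_force'],s['grip_width']);mv(.5387,.081,-.0355,44.3)"
```

```text
[ 0.31117947 -0.36520774 -0.34427685] 0.03000086331707168
t 4.8 p [ 0.5394  0.0801 -0.032 ] yaw 44.1 q1,q6 [-4.  41.9] -> [ 0.   -0.02  0.07] [-0.    0.   -0.02] rows 0.1 0.0
```

View pics/s3c.png

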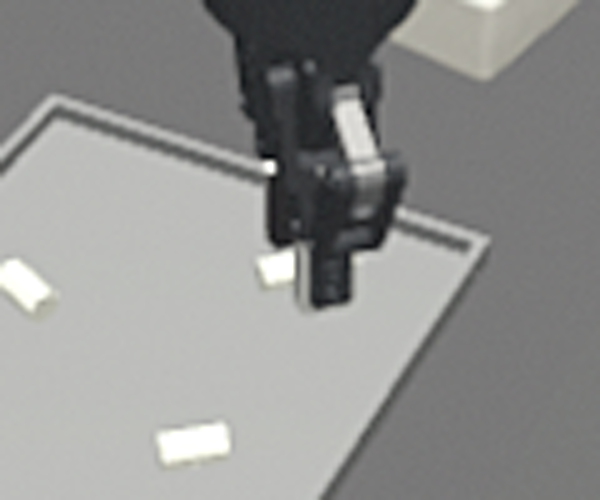

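Call:
send_rows:
  targets:
    - [0,-0.02,0.07,0,0,0,30]
    - [0,-0.02,0.07,0,0,0,4]
    - [0,-0.02,0.07,0,0,0,4]
    - [0,-0.02,0.07,0,0,0,4]
    - [0,-0.02,0.07,0,0,0,4]
  grip_force: 40

```text
time_s: 5.42
position: [0.5395, 0.0812, -0.0338]
tool_rot: [[0.718, 0.696, 0.002], [0.696, -0.718, 0.0], [0.002, 0.002, -1.0]]
ft_force: [-1.3, 1.4, 9.9]
grip_width: 0.0109
```

```bash
python3 -c "
from h import *
print(status.observe()['ft_force'])
mv(.57,-.02,.15,75)"
```

```text
[-1.32112945  1.43614409  9.9021987 ]
t 5.425 p [ 0.5395  0.0812 -0.0338] yaw 44.11 q1,q6 [-3.9 42. ] -> [-0.96  1.88 -3.68] [ 0.01 -0.01 -3.86] rows 3.4 2.9
```

Call:
send_rows:
  targets:
    - [0,0,-0.6,0,0,0,4]
    - [0,0,-1.8,0,0,0,4]
    - [0,0,-3.0,0,0,0,4]
    - [-1.0,1.9,-3.7,0,0,-2,4]
    - [-1.0,1.9,-3.7,0,0,-3.86,4]

```text
time_s: 6.05
position: [0.5694, -0.0232, 0.1515]
tool_rot: [[0.415, 0.91, 0.002], [0.91, -0.415, -0.001], [0.0, 0.002, -1.0]]
ft_force: [0.8, 0.7, -0.4]
grip_width: 0.0104
```

```bash
python3 -c "
from h import *
print(status.observe()['grip_width'])
mv(.575,-.19,.16,80)"
```

```text
0.010449922121119653
t 6.05 p [ 0.5694 -0.0232  0.1515] yaw 65.47 q1,q6 [-14.2  10.3] -> [-2.99  1.49 -0.17] [ 0.02 -0.   -1.82] rows 2.7 1.4
```

Call:
send_rows:
  targets:
    - [-3.0,1.49,-0.17,0,0,-1.82,4]
    - [-3.0,1.49,-0.17,0,0,-1.82,4]
    - [-3.0,1.49,-0.17,0,0,-1.82,4]
    - [-3.0,1.49,-0.17,0,0,-1.82,4]
    - [-3.0,1.49,-0.17,0,0,-1.82,4]

```text
time_s: 6.68
position: [0.5732, -0.1889, 0.1583]
tool_rot: [[0.18, 0.984, -0.0], [0.984, -0.18, 0.0], [0.0, -0.0, -1.0]]
ft_force: [-0.9, -0.0, -0.5]
grip_width: 0.0107
```

```bash
python3 -c "
from h import *
im,d,s=snap('wrist','w_blk.png'); print(s['position'],s['grip_width'])
im,d,s=snap('side','s4.png')
cv2.imwrite('pics/s4c.png',cv2.resize(im[60:220,190:370],None,fx=4,fy=3.75,interpolation=cv2.INTER_CUBIC)[:,:,::-1])"
```

```text
[ 0.57315386 -0.18893957  0.15832612] 0.01069146071278879
```

View pics/w_blk.png

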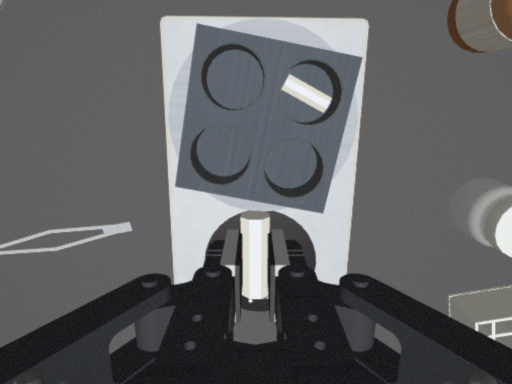

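View pics/s4c.png

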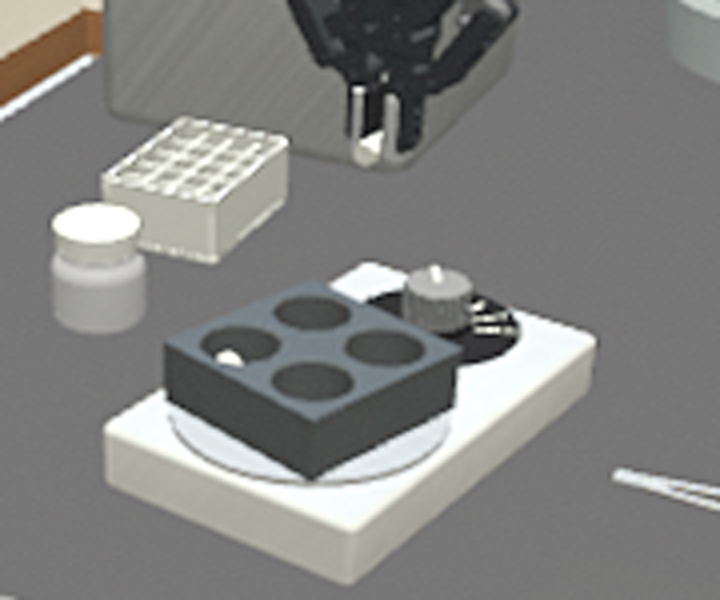

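```bash
cat > blk.py <<'E'
from h import *
np.set_printoptions(precision=4,suppress=True)
z=np.load('pics/w_blk.png.npz'); im,d=z['im'],z['d']; s={'position':z['p'],'tool_rot':z['R']}
K,T=cam('wrist',s);P=cloud(K,T,d)
m=((abs(P[...,2]-.095)<.006)&(np.arange(384)[:,None]<225)&(im.max(2)<120)).astype(np.uint8)
n,l,st,ce=cv2.connectedComponentsWithStats(m);i=1+np.argmax(st[1:,4])
vu=np.argwhere(l==i); w=(onplane(K,T,vu[:,::-1],.095)[:,:2]*1000).astype(np.float32)
print('z',np.median(P[l==i][:,2]))
c,sz,a=cv2.minAreaRect(w);print('rect',c,sz,a)
h=(l==i).astype(np.uint8)
cs,hi=cv2.findContours(h,cv2.RETR_CCOMP,cv2.CHAIN_APPROX_NONE)
for k,cn in enumerate(cs):
    if hi[0][k][3]>=0 and len(cn)>60:
        q=(onplane(K,T,cn[:,0],.095)[:,:2]*1000).astype(np.float32)
        print('well',cn[:,0].mean(0),cv2.minEnclosingCircle(q),cv2.fitEllipse(q))
hc=vision.masks_of('wrist','block')
print([(x['p'],x['extent']) for x in hc[:2]])
a0=np.radians(a);c=np.array(c)
for sx in (1,-1):
    for sy in (1,-1):
        print('pred',c+27*np.array([sx*np.cos(a0)-sy*np.sin(a0),sx*np.sin(a0)+sy*np.cos(a0)]))
# held bar
R=s['tool_rot'];p=s['position']
mb=(im.min(2)>170)&(np.arange(384)[:,None]>195)&(np.arange(384)[:,None]<305)&(abs(np.arange(512)-255)<17)
Q=(P[mb]-p)@R
Q=Q[(Q[:,2]>-.08)&(Q[:,2]<-.02)]
print('bar tool pct',np.percentile(Q,[2,50,98],axis=0))
E
python3 blk.py
```

```text
z 0.09531810723999028
rect (588.430419921875, -143.7794647216797) (110.92886352539062, 110.89141082763672) 68.94982147216797
well [292.7805 167.2622] ((603.3687133789062, -177.90931701660156), 21.66288185119629) ((603.4105834960938, -177.88656616210938), (41.65039825439453, 42.511436462402344), 105.89569854736328)
well [220.0952 153.9048] ((554.0455322265625, -158.63624572753906), 21.653736114501953) ((554.0051879882812, -158.74562072753906), (41.926109313964844, 42.457427978515625), 40.4425163269043)
well [309.0387  92.2431] ((622.5852661132812, -128.4775848388672), 21.594463348388672) ((622.44970703125, -128.39402770996094), (42.10408020019531, 42.404701232910156), 3.0255088806152344)
well [233.0383  76.9672] ((573.039794921875, -109.34441375732422), 21.635820388793945) ((573.1148681640625, -109.39080810546875), (42.34654235839844, 42.468055725097656), 85.95278930664062)
[(0.9, [176.4, 26.5, 361.8, 208.5])]
pred [ 572.9302 -108.8833]
pred [ 623.3266 -128.2793]
pred [ 553.5342 -159.2796]
pred [ 603.9306 -178.6757]
bar tool pct [[-0.0178 -0.0046 -0.0513]
 [ 0.0004  0.0006 -0.0497]
 [ 0.0167  0.0054 -0.0468]]
```

```bash
python3 -c "
from h import *
mv(.6035,-.1778,.07,80)"
```

```text
t 6.825 p [ 0.5734 -0.1883  0.1585] yaw 79.71 q1,q6 [-29.4 -19.1] -> [0.31 0.56 1.77] [ 0.   -0.   -0.04] rows 1.5 0.0
```

Call:
send_rows:
  targets:
    - [0.31,0.56,0.6,0,0,0,4]
    - [0.31,0.56,1.77,0,0,0,4]
    - [0.31,0.56,1.77,0,0,0,4]
    - [0.31,0.56,1.77,0,0,0,4]

```text
time_s: 7.32
position: [0.6046, -0.1794, 0.0722]
tool_rot: [[0.18, 0.984, 0.003], [0.984, -0.18, -0.001], [-0.001, 0.003, -1.0]]
ft_force: [0.3, -0.0, 0.0]
grip_width: 0.0106
```

```bash
python3 -c "
from h import *
im,d,s=snap('wrist','w5.png');print(s['ft_force'],s['grip_width'])
mv(.6035,-.1778,.0585,80)"
```

```text
[ 0.27352299 -0.04306533  0.01275406] 0.010628901198791991
t 7.375 p [ 0.6048 -0.1797  0.0727] yaw 79.64 q1,q6 [-27.3 -16.9] -> [ 0.03 -0.03  0.28] [ 0.03  0.01 -0.05] rows 0.2 0.0
```

View pics/w5.png

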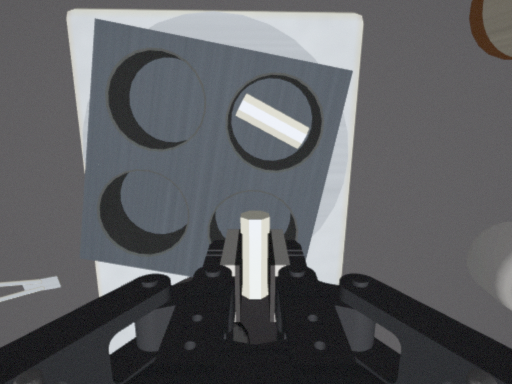

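Call:
send_rows:
  targets:
    - [0.03,-0.03,0.2,0,0,0,4]
    - [0.03,-0.03,0.28,0,0,0,4]
    - [0.03,-0.03,0.28,0,0,0,4]

```text
time_s: 7.75
position: [0.6023, -0.1776, 0.0558]
tool_rot: [[0.18, 0.984, -0.0], [0.984, -0.18, 0.0], [0.0, -0.0, -1.0]]
ft_force: [0.6, -0.6, 0.3]
grip_width: 0.0103
```

Call:
send_rows:
  targets:
    - [0,0,0,0,0,0,30]
    - [0,0,0,0,0,0,30]
    - [0,0,0,0,0,0,30]
    - [0,0,-0.8,0,0,0,30]
    - [0,0,-1.6,0,0,0,30]

```text
time_s: 8.38
position: [0.602, -0.1775, 0.1365]
tool_rot: [[0.18, 0.984, -0.001], [0.984, -0.18, 0.001], [0.0, -0.002, -1.0]]
ft_force: [-0.1, 0.8, 0.6]
grip_width: 0.0301
```

```bash
python3 -c "
from h import *
im,d,s=snap('wrist','w6.png');print(s['ft_force'],s['grip_width'])
mv(.62,.2085,.15,82.8)"
```

```text
[-0.11824384  0.77369306  0.61277277] 0.030123343042514843
t 8.425 p [ 0.6042 -0.1785  0.1427] yaw 79.63 q1,q6 [-27.2 -16.8] -> [ 7.67 -1.08 -0.17] [ 0.06  0.02 -0.4 ] rows 6.2 0.3
```

View pics/w6.png

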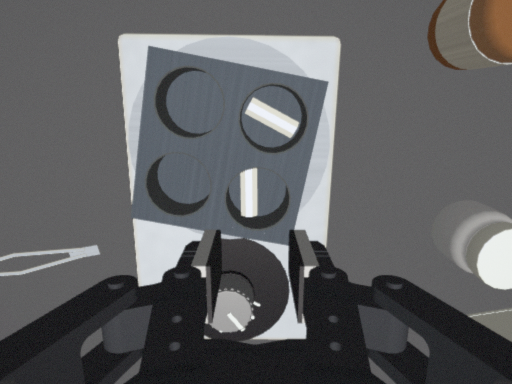

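Call:
send_rows:
  targets:
    - [7.67,-1.08,-0.17,0,0,-0.4,30]
    - [7.67,-1.08,-0.17,0,0,-0.4,30]
    - [7.67,-1.08,-0.17,0,0,-0.4,30]
    - [7.67,-1.08,-0.17,0,0,-0.4,30]
    - [7.67,-1.08,-0.17,0,0,-0.4,30]

```text
time_s: 9.05
position: [0.615, 0.1365, 0.1426]
tool_rot: [[0.125, 0.992, -0.0], [0.992, -0.125, -0.0], [-0.0, -0.0, -1.0]]
ft_force: [1.9, -0.1, 0.6]
grip_width: 0.0299
```

```bash
python3 -c "
from h import *
mv(.6205,.2083,.01,82.9)"
```

```text
t 9.05 p [0.615  0.1365 0.1426] yaw 82.81 q1,q6 [1.8 9. ] -> [ 1.44 -0.07  2.65] [-0.    0.   -0.01] rows 2.4 0.0
```

Call:
send_rows:
  targets:
    - [1.44,-0.07,0.3,0,0,0,30]
    - [1.44,-0.07,1.5,0,0,0,30]
    - [1.44,-0.07,2.65,0,0,0,30]
    - [1.44,-0.07,2.65,0,0,0,30]

```text
time_s: 9.55
position: [0.618, 0.2061, 0.0062]
tool_rot: [[0.125, 0.992, -0.009], [0.992, -0.125, -0.001], [-0.003, -0.009, -1.0]]
ft_force: [0.0, -0.4, 0.2]
grip_width: 0.0301
```

```bash
python3 -c "
from h import *
import b3
im,d,s=snap('wrist','w7.png');print(s['position']);b3.bars('w7.png')
mv(.6205,.2083,-.033,82.9)"
```

```text
[0.62 0.21 0.01]
[ 80.51 155.99] 1655 mean [534.09 253.09] c [534.2 253. ] size [37.82 12.17] yaw 151.7
[258.68 219.17] 1438 mean [620.81 207.62] c [620.9  207.33] size [37.6  11.73] yaw 82.5
[279.21 328.77] 646 mean [624.47 138.41] c [624.69 137.99] size [23.18 12.3 ] yaw 157.2
t 9.6 p [0.62 0.21 0.01] yaw 82.81 q1,q6 [ 8.  15.2] -> [ 0.04 -0.    0.86] [-0.02  0.01 -0.01] rows 0.7 0.0
```

View pics/w7.png

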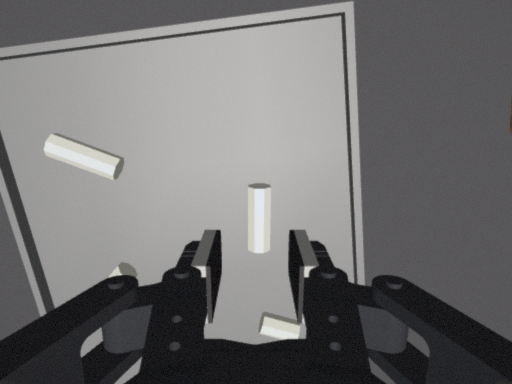

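Call:
send_rows:
  targets:
    - [0.0,0.01,0.5,0,0,0,30]
    - [0.0,0.01,0.84,0,0,0,30]
    - [0.0,0.01,0.84,0,0,0,30]

```text
time_s: 9.98
position: [0.6216, 0.2062, -0.0312]
tool_rot: [[0.125, 0.992, 0.0], [0.992, -0.125, 0.0], [0.0, 0.0, -1.0]]
ft_force: [0.1, 0.1, 0.2]
grip_width: 0.0302
```

```bash
python3 -c "
from h import *
mv(.6208,.2075,-.033,82.7)"
```

```text
t 9.975 p [ 0.6216  0.2062 -0.0312] yaw 82.8 q1,q6 [ 8.  15.2] -> [ 0.02 -0.02  0.04] [ 0.   -0.    0.01] rows 0.0 0.0
```

Call:
send_rows:
  targets:
    - [0.02,-0.02,0.03,0,0,0,30]
    - [0.02,-0.02,0.03,0,0,0,4]
    - [0.02,-0.02,0.03,0,0,0,4]
    - [0.02,-0.02,0.03,0,0,0,4]

```text
time_s: 10.48
position: [0.6209, 0.2076, -0.0322]
tool_rot: [[0.125, 0.992, 0.001], [0.992, -0.125, 0.0], [0.001, 0.001, -1.0]]
ft_force: [-1.1, -0.5, 5.8]
grip_width: 0.0106
```

```bash
python3 -c "
from h import *
print(status.observe()['ft_force'],status.observe()['grip_width'])
mv(.573,-.109,.12,80)"
```

```text
[-1.12999621 -0.52398226  5.77195916] 0.01062577662844704
t 10.475 p [ 0.6209  0.2076 -0.0322] yaw 82.82 q1,q6 [ 8.1 15.3] -> [-6.4  -0.16 -3.05] [ 0.01 -0.    0.35] rows 5.7 0.3
```

Call:
send_rows:
  targets:
    - [0,0,-0.8,0,0,0,4]
    - [0,0,-2.0,0,0,0,4]
    - [-1.0,0,-2.8,0,0,0,4]
    - [-2.2,0,-3.05,0,0,0.35,4]
    - [-3.4,-0.1,-3.05,0,0,0.35,4]

```text
time_s: 11.1
position: [0.5946, 0.0377, 0.1208]
tool_rot: [[0.173, 0.985, 0.003], [0.985, -0.173, -0.001], [-0.0, 0.003, -1.0]]
ft_force: [0.7, -0.5, 0.1]
grip_width: 0.0106
```

```bash
python3 -c "
from h import *
print(status.observe()['grip_width'])
mv(.573,-.109,.10,80)"
```

```text
0.010612505951470945
t 11.1 p [0.5946 0.0377 0.1208] yaw 80.02 q1,q6 [-7.7  2.2] -> [-2.96  0.08  0.42] [0.02 0.   0.  ] rows 2.4 0.0
```

Call:
send_rows:
  targets:
    - [-2.9,0.08,0.1,0,0,0,4]
    - [-2.9,0.08,0.42,0,0,0,4]
    - [-2.9,0.08,0.42,0,0,0,4]
    - [-2.9,0.08,0.42,0,0,0,4]
    - [-2.9,0.08,0.42,0,0,0,4]

```text
time_s: 11.72
position: [0.5734, -0.1028, 0.0986]
tool_rot: [[0.172, 0.985, 0.0], [0.985, -0.172, 0.0], [0.0, 0.0, -1.0]]
ft_force: [0.3, -0.4, 0.1]
grip_width: 0.0104
```

```bash
python3 -c "
from h import *
im,d,s=snap('wrist','w8.png')
mv(.573,-.109,.0585,80)
K,T=cam('wrist',s)
P=cloud(K,T,d);R=s['tool_rot'];p=s['position']
mb=(im.min(2)>170)&(np.arange(384)[:,None]>195)&(np.arange(384)[:,None]<305)&(abs(np.arange(512)-255)<17)
Q=(P[mb]-p)@R
Q=Q[(Q[:,2]>-.08)&(Q[:,2]<-.02)]
print('bar tool pct',np.round(np.percentile(Q,[2,50,98],axis=0),4))
"
```

```text
t 11.775 p [ 0.5735 -0.1026  0.0986] yaw 80.12 q1,q6 [-21.8 -11.9] -> [-0.13  0.01  0.8 ] [ 0.   -0.    0.02] rows 0.6 0.0
bar tool pct [[-0.017  -0.0047 -0.0496]
 [ 0.0016  0.0004 -0.048 ]
 [ 0.0177  0.0055 -0.0453]]
```

View pics/w8.png

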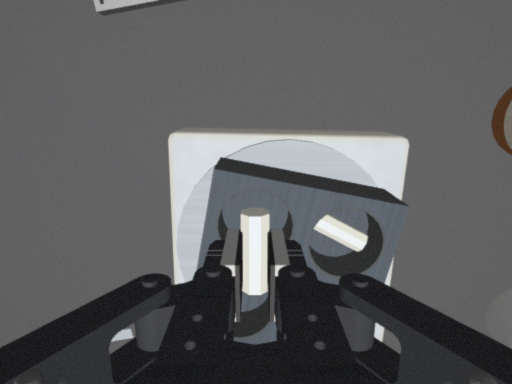

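Call:
send_rows:
  targets:
    - [-0.13,0.01,0.1,0,0,0,4]
    - [-0.13,0.01,0.6,0,0,0,4]
    - [-0.13,0.01,0.82,0,0,0,4]
    - [-0.13,0.01,0.82,0,0,0,4]

```text
time_s: 12.28
position: [0.5722, -0.1102, 0.0567]
tool_rot: [[0.173, 0.985, -0.001], [0.985, -0.173, 0.001], [0.0, -0.001, -1.0]]
ft_force: [0.6, -0.2, -0.4]
grip_width: 0.0103
```

```bash
python3 -c "
from h import *
mv(.573,-.109,.0575,80)"
```

```text
t 12.275 p [ 0.5722 -0.1102  0.0567] yaw 80.04 q1,q6 [-22.5 -12.6] -> [ 0.03  0.01 -0.02] [-0.01 -0.    0.01] rows 0.0 0.0
```

Call:
send_rows:
  targets:
    - [0,0,0,0,0,0,30]
    - [0,0,0,0,0,0,30]
    - [0,0,0,0,0,0,30]
    - [0,0,-0.8,0,0,0,30]
    - [0,0,-1.8,0,0,0,30]

```text
time_s: 12.9
position: [0.5719, -0.1104, 0.1478]
tool_rot: [[0.173, 0.985, -0.002], [0.985, -0.173, 0.001], [0.0, -0.002, -1.0]]
ft_force: [1.1, 0.5, 0.3]
grip_width: 0.03
```

```bash
python3 -c "
from h import *
im,d,s=snap('side','s5.png')
cv2.imwrite('pics/s5c.png',cv2.resize(im[60:220,190:370],None,fx=4,fy=3.75,interpolation=cv2.INTER_CUBIC)[:,:,::-1])
mv(.534,.253,.10,151.7)"
```

```text
t 12.95 p [ 0.5748 -0.1114  0.1555] yaw 80.03 q1,q6 [-22.5 -12.6] -> [ 7.04 -2.08  1.07] [ 0.05  0.06 -8.96] rows 5.9 6.7
```

View pics/s5c.png

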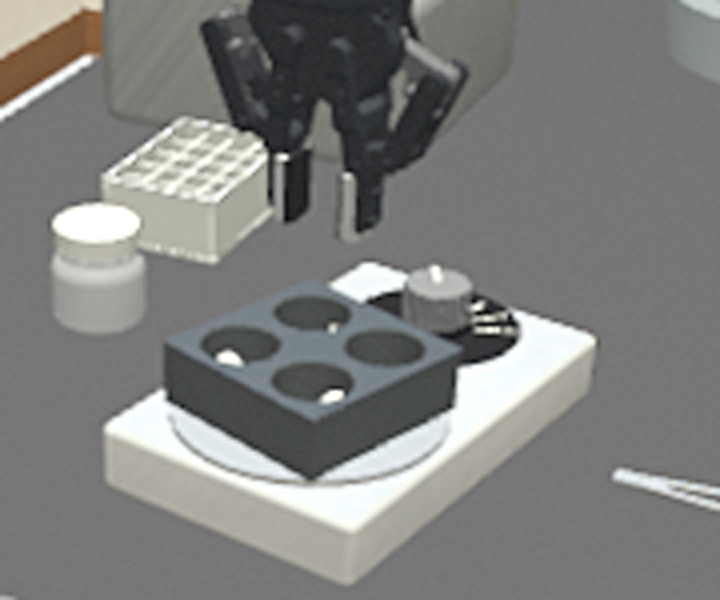

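Call:
send_rows:
  targets:
    - [2.0,-0.6,0,0,0,-2,30]
    - [7.04,-2.08,0,0,0,-8.96,30]
    - [7.04,-2.08,0.5,0,0,-8.96,30]
    - [7.04,-2.08,1.0,0,0,-8.96,30]
    - [7.04,-2.08,1.0,0,0,-8.96,30]

```text
time_s: 13.58
position: [0.5373, 0.198, 0.1113]
tool_rot: [[-0.696, 0.718, 0.001], [0.718, 0.696, 0.0], [-0.001, 0.001, -1.0]]
ft_force: [1.2, -0.8, -0.2]
grip_width: 0.0297
```

```bash
python3 -c "
from h import *
mv(.534,.253,.01,151.7)"
```

```text
t 13.575 p [0.5373 0.198  0.1113] yaw 134.08 q1,q6 [  8.4 -35.7] -> [0.84 0.72 2.03] [ 0.01  0.01 -2.2 ] rows 1.8 1.6
```

Call:
send_rows:
  targets:
    - [0.84,0.72,0.4,0,0,-1.1,30]
    - [0.84,0.72,1.4,0,0,-2.2,30]
    - [0.84,0.72,2.03,0,0,-2.2,30]
    - [0.84,0.72,2.03,0,0,-2.2,30]
    - [0.84,0.72,2.03,0,0,-2.2,30]

```text
time_s: 14.2
position: [0.5355, 0.2514, 0.0114]
tool_rot: [[-0.877, 0.48, 0.002], [0.48, 0.877, 0.001], [-0.002, 0.002, -1.0]]
ft_force: [0.1, 0.3, -0.1]
grip_width: 0.0301
```

```bash
python3 -c "
from h import *
import b3
im,d,s=snap('wrist','w9.png');b3.bars('w9.png')
np.set_printoptions(precision=4)
mv(.534,.253,-.032,151.7)"
```

```text
[256.51 217.85] 1392 mean [535.14 252.35] c [535.27 252.32] size [38.02 11.89] yaw 151.2
[142.78 272.34] 642 mean [532.63 178.89] c [533.14 178.55] size [22.13 13.13] yaw 36.0
t 14.25 p [0.5356 0.2515 0.0117] yaw 151.31 q1,q6 [ 13.7 -47.6] -> [0.05 0.01 0.87] [ 0.02  0.02 -0.05] rows 0.7 0.0
```

View pics/w9.png

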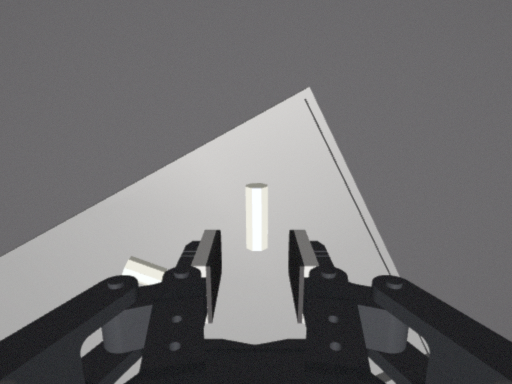

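Bar at (257,218), well centred between the pads and 38 mm long.

Call:
send_rows:
  targets:
    - [0.02,0.01,0.5,0,0,0,30]
    - [0.02,0.01,0.86,0,0,0,30]
    - [0.02,0.01,0.86,0,0,0,30]
    - [0.02,0.01,0.86,0,0,0,30]

```text
time_s: 14.75
position: [0.5348, 0.2524, -0.0316]
tool_rot: [[-0.877, 0.48, 0.002], [0.48, 0.877, 0.001], [-0.002, 0.002, -1.0]]
ft_force: [0.1, 0.6, 0.0]
grip_width: 0.0305
```

Call:
send_rows:
  targets:
    - [0,0,0,0,0,0,4]
    - [0,0,0,0,0,0,4]
    - [0,0,0,0,0,0,4]
    - [0,0,0,0,0,0,4]

```text
time_s: 15.25
position: [0.5346, 0.2524, -0.0318]
tool_rot: [[-0.877, 0.48, 0.002], [0.48, 0.877, 0.0], [-0.002, 0.001, -1.0]]
ft_force: [-1.4, -0.9, 7.4]
grip_width: 0.0103
```

```bash
python3 -c "
from h import *
mv(.5537,-.1588,.12,100)"
```

```text
t 15.25 p [ 0.5346  0.2524 -0.0318] yaw 151.34 q1,q6 [ 13.8 -47.5] -> [-4.29 -7.03 -3.04] [0.01 0.01 6.42] rows 7.0 4.8
```

Call:
send_rows:
  targets:
    - [0,0,-0.8,0,0,0,4]
    - [0,0,-2.0,0,0,0,4]
    - [-0.5,-0.8,-2.9,0,0,1,4]
    - [-1.1,-1.9,-3.04,0,0,2.3,4]
    - [-1.8,-2.9,-3.04,0,0,3.6,4]

```text
time_s: 15.88
position: [0.5433, 0.0816, 0.1205]
tool_rot: [[-0.534, 0.846, 0.003], [0.846, 0.534, -0.0], [-0.002, 0.002, -1.0]]
ft_force: [1.2, -1.0, -0.4]
grip_width: 0.0106
```

```bash
python3 -c "
from h import *
print(status.observe()['grip_width'])
mv(.5537,-.1588,.11,100)"
```

```text
0.010572113370523176
t 15.875 p [0.5433 0.0816 0.1205] yaw 122.25 q1,q6 [ -3.8 -36.1] -> [-4.18 -2.39  0.21] [0.02 0.01 2.78] rows 3.9 2.1
```

Call:
send_rows:
  targets:
    - [-4.15,-2.37,0,0,0,2.78,4]
    - [-4.15,-2.37,0,0,0,2.78,4]
    - [-4.15,-2.37,0.2,0,0,2.78,4]
    - [-4.15,-2.37,0.2,0,0,2.78,4]
    - [-4.15,-2.37,0.2,0,0,2.78,4]

```text
time_s: 16.5
position: [0.5546, -0.159, 0.1086]
tool_rot: [[-0.174, 0.985, -0.0], [0.985, 0.174, -0.0], [-0.0, -0.0, -1.0]]
ft_force: [0.4, 1.3, -0.3]
grip_width: 0.0107
```

```bash
python3 -c "
from h import *
im,d,s=snap('wrist','w10.png')
mv(.5537,-.1588,.0575,100)
K,T=cam('wrist',s)
P=cloud(K,T,d);R=s['tool_rot'];p=s['position']
mb=(im.min(2)>170)&(np.arange(384)[:,None]>195)&(np.arange(384)[:,None]<305)&(abs(np.arange(512)-255)<17)
Q=(P[mb]-p)@R
Q=Q[(Q[:,2]>-.08)&(Q[:,2]<-.02)]
print('bar tool pct',np.round(np.percentile(Q,[2,50,98],axis=0),4))
"
```

```text
t 16.55 p [ 0.5546 -0.1569  0.1088] yaw 100.14 q1,q6 [-27.6 -37.7] -> [-0.03 -0.02  1.03] [-0.   -0.    0.02] rows 0.8 0.0
bar tool pct [[-0.0178 -0.0049 -0.0492]
 [ 0.0006 -0.     -0.0476]
 [ 0.0168  0.0052 -0.0448]]
```

View pics/w10.png

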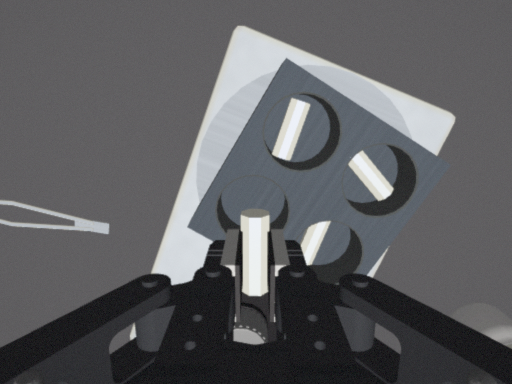

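Call:
send_rows:
  targets:
    - [-0.03,-0.02,0.2,0,0,0,4]
    - [-0.03,-0.02,0.8,0,0,0,4]
    - [-0.03,-0.02,1.03,0,0,0,4]
    - [-0.03,-0.02,1.03,0,0,0,4]

```text
time_s: 17.05
position: [0.554, -0.1564, 0.057]
tool_rot: [[-0.18, 0.984, -0.001], [0.984, 0.18, 0.001], [0.001, -0.001, -1.0]]
ft_force: [0.6, -0.4, -0.1]
grip_width: 0.0104
```

```bash
python3 -c "
from h import *
mv(.5537,-.1588,.0575,100)"
```

```text
t 17.05 p [ 0.554  -0.1564  0.057 ] yaw 100.36 q1,q6 [-27.5 -37.9] -> [-0.05 -0.01 -0.01] [-0.01 -0.01  0.04] rows 0.0 0.0
```

Call:
send_rows:
  targets:
    - [-0.05,-0.01,0,0,0,0,4]
    - [-0.05,-0.01,0,0,0,0,4]
    - [-0.05,-0.01,0,0,0,0,30]
    - [-0.05,-0.01,0,0,0,0,30]
    - [-0.05,-0.01,0,0,0,0,30]

```text
time_s: 17.68
position: [0.5541, -0.1598, 0.0575]
tool_rot: [[-0.179, 0.984, 0.0], [0.984, 0.179, -0.0], [-0.0, 0.0, -1.0]]
ft_force: [0.5, -0.1, -0.5]
grip_width: 0.0302
```

```bash
python3 -c "
from h import *
print(status.observe()['grip_width'])
mv(.50,-.20,.17,90)"
```

```text
0.03018490413127455
t 17.675 p [ 0.5541 -0.1598  0.0575] yaw 100.29 q1,q6 [-27.8 -38.1] -> [-0.6  -1.21 -2.25] [0.   0.   1.29] rows 2.1 1.0
```

Call:
send_rows:
  targets:
    - [0,0,-0.9,0,0,0,30]
    - [0,0,-2.1,0,0,0,30]
    - [-2.35,-1.54,-2.25,0,0,1.29,30]
    - [-2.35,-1.54,-2.25,0,0,1.29,30]
    - [-2.35,-1.54,-2.25,0,0,1.29,30]

```text
time_s: 18.3
position: [0.4981, -0.292, 0.17]
tool_rot: [[0.004, 1.0, 0.0], [1.0, -0.004, -0.001], [-0.001, 0.0, -1.0]]
ft_force: [1.2, 0.1, 0.2]
grip_width: 0.0299
```

```bash
python3 -c "
from h import *
im,d,s=snap('wrist','w11.png')
mv(.5,-.29,.17,90)
cv2.imwrite('pics/w11c.png',cv2.resize(im[0:260,170:512],None,fx=2.3,fy=2.3,interpolation=cv2.INTER_CUBIC)[:,:,::-1])
"
```

```text
t 18.35 p [ 0.4981 -0.2921  0.1699] yaw 89.78 q1,q6 [-42.1 -41.9] -> [ 0.04  0.04 -0.  ] [-0.    0.   -0.03] rows 0.0 0.0
```

View pics/w11c.png

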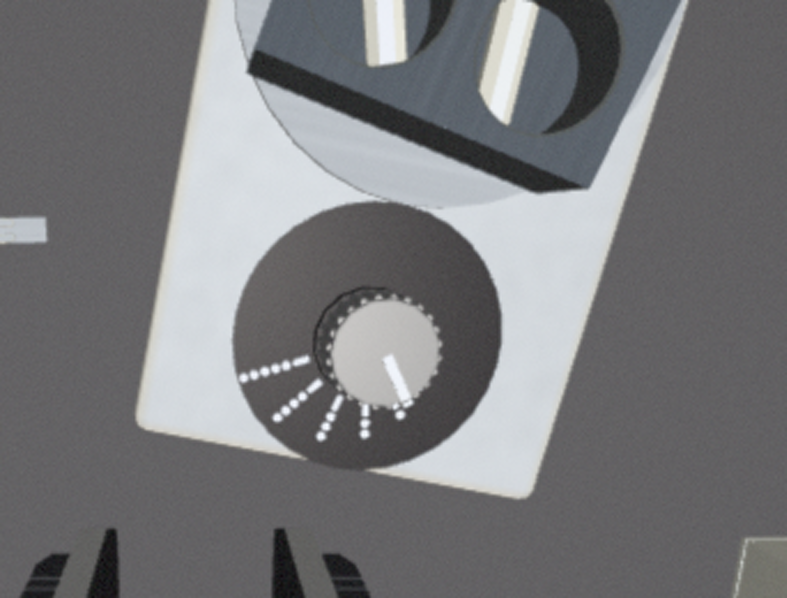

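```bash
python3 -c "
from h import *
np.set_printoptions(precision=4,suppress=True)
z=np.load('pics/w11.png.npz'); im,d=z['im'],z['d']; s={'position':z['p'],'tool_rot':z['R']}
K,T=cam('wrist',s);P=cloud(K,T,d)
m=((abs(P[...,2]-.081)<.004)&(np.hypot(P[...,0]-.56,P[...,1]+.26)<.04)).astype(np.uint8)
n,l,st,ce=cv2.connectedComponentsWithStats(m);i=1+np.argmax(st[1:,4])
vu=np.argwhere(l==i);w=onplane(K,T,vu[:,::-1],.081)[:,:2].astype(np.float32)
(c,r)=cv2.minEnclosingCircle(w);c=np.array(c);print('knob',c,r,w.mean(0),'z',np.median(P[l==i][:,2]))
# black disc
C=lambda q:np.array(q)/2.3+[170,0]
for n,q in {'1':(400,414),'2':(365,434),'3':(320,437),'4':(278,418),'5':(243,378)}.items():
  o=onplane(K,T,C(q),.0515)[0,:2]-c; print(n,o,np.degrees(np.arctan2(o[1],o[0])),np.hypot(*o))
a=onplane(K,T,C((387,356)),.081)[0,:2];b=onplane(K,T,C((407,404)),.081)[0,:2];print('line',a-c,b-c,np.degrees(np.arctan2(*(b-a)[::-1])))
print(sorted(x['p'] for x in vision.masks_of('wrist','dial')))
mv(c[0],c[1],.08,125)
"
```

```text
knob [ 0.5633 -0.2699] 0.020583951845765114 [ 0.5631 -0.2691] z 0.0812548435809789
1 [ 0.015  -0.0284] -62.192807708129585 0.03206066767351664
2 [ 0.0017 -0.0364] -87.2674080894285 0.036391690313631195
3 [-0.0159 -0.0375] -112.93895795695771 0.040706716412711154
4 [-0.0325 -0.0297] -137.55678226358404 0.04407357894177668
5 [-0.0464 -0.0139] -163.36305538373148 0.04837594785692105
line [ 0.0014 -0.0009] [ 0.0094 -0.0178] -64.80089832353418
[0.63]
t 18.4 p [ 0.4989 -0.2902  0.1698] yaw 89.84 q1,q6 [-41.9 -41.8] -> [0.41 1.29 1.8 ] [-0.   -0.   -4.39] rows 1.8 3.3
```

```bash
python3 -c "
from h import *
np.set_printoptions(precision=3,suppress=True)
for f in ['wrist0.png','w_tray.png','w11.png']:
  z=np.load('pics/'+f+'.npz'); im,d=z['im'],z['d']; s={'position':z['p'],'tool_rot':z['R']}
  K,T=cam('wrist',s);P=cloud(K,T,d);Q=(P-z['p'])@z['R']
  Q=Q[(d>0)&(d<.18)&(np.arange(384)[:,None]>200)]
  for a in np.arange(-.20,-.02,.01):
    q=Q[(Q[:,2]>=a)&(Q[:,2]<a+.01)]
    if len(q)>30: print(f,round(a,3),len(q),'x',np.percentile(q[:,0],[1,99]),'y',np.percentile(q[:,1],[1,99]))
"
```

```text
wrist0.png -0.14 2157 x [0.015 0.02 ] y [-0.029  0.029]
wrist0.png -0.13 9414 x [0.009 0.017] y [-0.037  0.037]
wrist0.png -0.12 7462 x [0.004 0.017] y [-0.045  0.047]
wrist0.png -0.11 10620 x [-0.009  0.012] y [-0.065  0.066]
wrist0.png -0.1 2417 x [0.005 0.013] y [-0.067  0.068]
wrist0.png -0.09 1985 x [-0.004  0.011] y [-0.054  0.055]
wrist0.png -0.08 2035 x [-0.011  0.011] y [-0.055  0.056]
wrist0.png -0.07 1681 x [-0.011  0.011] y [-0.055  0.056]
wrist0.png -0.06 803 x [-0.011  0.011] y [-0.049  0.05 ]
w_tray.png -0.14 1928 x [0.017 0.02 ] y [-0.021  0.021]
w_tray.png -0.13 7843 x [0.006 0.017] y [-0.051  0.052]
w_tray.png -0.12 11649 x [-0.001  0.017] y [-0.056  0.057]
w_tray.png -0.11 6015 x [-0.011  0.017] y [-0.056  0.057]
w_tray.png -0.1 9847 x [-0.012  0.013] y [-0.053  0.053]
w_tray.png -0.09 2191 x [0.003 0.013] y [-0.05  0.05]
w_tray.png -0.08 1653 x [-0.011  0.011] y [-0.026  0.027]
w_tray.png -0.07 1209 x [-0.011  0.011] y [-0.033  0.033]
w_tray.png -0.06 1004 x [-0.011  0.011] y [-0.033  0.033]
w_tray.png -0.05 502 x [-0.011  0.011] y [-0.031  0.032]
w11.png -0.14 1978 x [0.017 0.02 ] y [-0.02   0.021]
w11.png -0.13 7981 x [0.006 0.017] y [-0.051  0.052]
w11.png -0.12 12157 x [-0.002  0.017] y [-0.055  0.056]
w11.png -0.11 6298 x [-0.012  0.017] y [-0.053  0.054]
w11.png -0.1 9420 x [-0.012  0.013] y [-0.049  0.05 ]
w11.png -0.09 2571 x [-0.006  0.013] y [-0.045  0.046]
w11.png -0.08 1520 x [-0.011  0.011] y [-0.022  0.024]
w11.png -0.07 1070 x [-0.011  0.011] y [-0.028  0.029]
w11.png -0.06 929 x [-0.011  0.011] y [-0.028  0.029]
w11.png -0.05 509 x [-0.011  0.011] y [-0.027  0.027]
```

```bash
python3 -c "
from h import *
mv(.5633,-.2697,.07,115)
"
```

```text
t 18.4 p [ 0.4989 -0.2902  0.1698] yaw 89.84 q1,q6 [-41.9 -41.8] -> [0.41 1.29 2.  ] [-0.   -0.   -3.14] rows 1.9 2.4
```

Call:
send_rows:
  targets:
    - [0.41,1.29,0.4,0,0,-1.3,58]
    - [0.41,1.29,1.2,0,0,-2.6,58]
    - [0.41,1.29,2.0,0,0,-3.14,58]
    - [0.41,1.29,2.0,0,0,-3.14,58]
    - [0.41,1.29,2.0,0,0,-3.14,58]

```text
time_s: 19.02
position: [0.5649, -0.2683, 0.0717]
tool_rot: [[-0.424, 0.906, 0.002], [0.906, 0.424, -0.001], [-0.002, 0.001, -1.0]]
ft_force: [0.6, -0.6, 0.1]
grip_width: 0.058
```

```bash
python3 -c "
from h import *
im,d,s=snap('wrist','w12.png')
mv(.5633,-.2697,.010,115)
K,T=cam('wrist',s);P=cloud(K,T,d)
m=((abs(P[...,2]-.081)<.004)&(np.hypot(P[...,0]-.56,P[...,1]+.26)<.04)).astype(np.uint8)
n,l,st,ce=cv2.connectedComponentsWithStats(m);i=1+np.argmax(st[1:,4])
vu=np.argwhere(l==i);w=onplane(K,T,vu[:,::-1],.081)[:,:2].astype(np.float32)
(c,r)=cv2.minEnclosingCircle(w);c=np.array(c);print('knob',c,r,w.mean(0),'z',np.median(P[l==i][:,2]))
"
```

```text
t 19.075 p [ 0.565  -0.2687  0.0721] yaw 115.06 q1,q6 [-36.3 -61.3] -> [-0.   -0.04  1.24] [0.01 0.02 0.01] rows 1.0 0.0
knob [ 0.56338298 -0.26940259] 0.02079216204583645 [ 0.563265   -0.26857293] z 0.08125815885330107
```

View pics/w12.png

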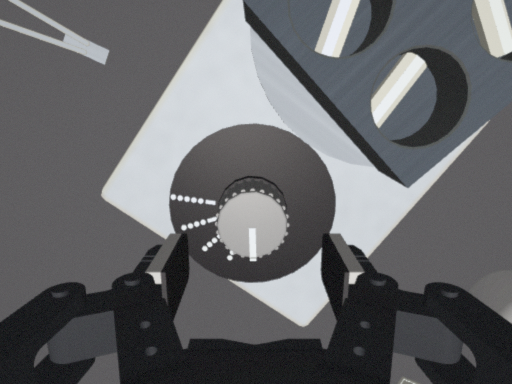

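```bash
python3 -c "
from h import *
np.set_printoptions(precision=4,suppress=True)
W={'A':(.5537,-.159),'B':(.6035,-.178),'C':(.573,-.109),'L':(.6225,-.1284)}
for f in ['w10.png','w11.png','w12.png']:
  z=np.load('pics/'+f+'.npz'); im,d=z['im'],z['d']; s={'position':z['p'],'tool_rot':z['R']}
  K,T=cam('wrist',s);P=cloud(K,T,d)
  for k,c in W.items():
    m=(np.hypot(P[...,0]-c[0],P[...,1]-c[1])<.021)&(im.min(2)>150)&(P[...,2]<.093)&(P[...,2]>.06)
    if m.sum()>50:
      q=P[m]; print(f,k,m.sum(),'mid',(np.percentile(q,2,axis=0)+np.percentile(q,98,axis=0))[:2]/2-np.array(c),'z',np.percentile(q[:,2],[2,50,98]))
"
```

```text
w10.png B 678 mid [-0.0051 -0.0014] z [0.0678 0.0786 0.0803]
w10.png C 1207 mid [-0.0046 -0.0005] z [0.0678 0.0786 0.0805]
w10.png L 1013 mid [ 0.0014 -0.0008] z [0.0748 0.0786 0.0804]
w11.png A 486 mid [ 0.0056 -0.0094] z [0.0679 0.0788 0.0812]
w11.png B 817 mid [-0.0049  0.0013] z [0.0683 0.0786 0.0806]
w12.png A 1504 mid [ 0.005  -0.0055] z [0.075  0.0789 0.0809]
w12.png B 1771 mid [-0.0051  0.001 ] z [0.075  0.0787 0.0805]
w12.png L 1486 mid [ 0.0025 -0.0046] z [0.0753 0.0786 0.0806]
```

Call:
send_rows:
  targets:
    - [0,-0.04,0.5,0,0,0,58]
    - [0,-0.04,1.0,0,0,0,58]
    - [0,-0.03,1.22,0,0,0,58]
    - [0,-0.03,1.22,0,0,0,58]

```text
time_s: 19.58
position: [0.5628, -0.2695, 0.0096]
tool_rot: [[-0.424, 0.906, 0.001], [0.906, 0.424, -0.0], [-0.001, 0.0, -1.0]]
ft_force: [0.5, 0.0, 0.3]
grip_width: 0.058
```

```bash
python3 -c "
from h import *
im,d,s=snap('side','s6.png');print(s['ft_force'],s['grip_width'])
cv2.imwrite('pics/s6c.png',cv2.resize(im[60:220,190:370],None,fx=4,fy=3.75,interpolation=cv2.INTER_CUBIC)[:,:,::-1])
mv(.5634,-.2695,.010,115)
"
```

```text
[0.53976647 0.04738425 0.30684804] 0.05795936454172971
t 19.625 p [ 0.5631 -0.2697  0.0101] yaw 115.08 q1,q6 [-36.4 -61.5] -> [0.   0.01 0.  ] [0.01 0.01 0.01] rows 0.0 0.0
```

View pics/s6c.png

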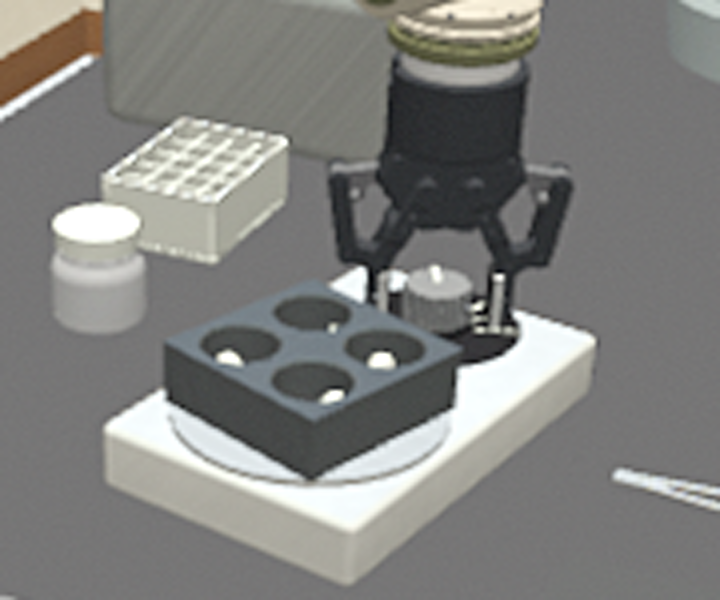

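Call:
send_rows:
  targets:
    - [0,0,0,0,0,0,30]
    - [0,0,0,0,0,0,30]
    - [0,0,0,0,0,0,30]
    - [0,0,0,0,0,0,30]
  grip_force: 40

```text
time_s: 20.12
position: [0.5638, -0.2695, 0.0106]
tool_rot: [[-0.424, 0.906, 0.004], [0.906, 0.424, -0.001], [-0.003, 0.003, -1.0]]
ft_force: [3.0, 2.2, 6.0]
grip_width: 0.0396
```

Call:
send_rows:
  targets:
    - [0,0,0,0,0,1.3,30]
    - [0,0,0,0,0,2.6,30]
    - [0,0,0,0,0,3.9,30]
    - [0,0,0,0,0,5.2,30]
    - [0,0,0,0,0,6.3,30]

```text
time_s: 20.75
position: [0.5633, -0.2695, 0.0106]
tool_rot: [[0.432, 0.902, 0.002], [0.902, -0.432, -0.001], [-0.0, 0.003, -1.0]]
ft_force: [0.5, 3.9, 6.6]
grip_width: 0.0399
```

Call:
send_rows:
  targets:
    - [0,0,0,0,0,0,30]

```text
time_s: 20.88
position: [0.5634, -0.2695, 0.0106]
tool_rot: [[0.429, 0.903, 0.002], [0.903, -0.429, -0.001], [-0.0, 0.003, -1.0]]
ft_force: [-1.0, 2.6, 7.1]
grip_width: 0.0391
```

```bash
python3 -c "
from h import *
im,d,s=snap('wrist','w13.png');print(s['ft_force'],s['wrist_torque'],s['grip_width'])
mv(.5634,-.2695,.010,65)
"
```

```text
[-1.03542754  2.5762437   7.09977073] [ 0.35378652 -0.09975752  0.0309158 ] 0.039085797592428265
t 20.925 p [ 0.5633 -0.2695  0.0106] yaw 64.68 q1,q6 [-36.4 -11.1] -> [0.   0.   0.01] [ 0.02  0.   -0.04] rows 0.0 0.0
```

View pics/w13.png

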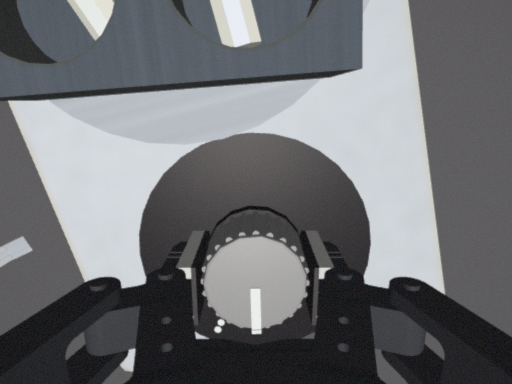

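Call:
send_rows:
  targets:
    - [0,0,0,0,0,0,58]
    - [0,0,0,0,0,0,58]
    - [0,0,0,0,0,0,58]
    - [0,0,-0.6,0,0,0,58]
    - [0,0,-1.8,0,0,0,58]

```text
time_s: 21.55
position: [0.5613, -0.2687, 0.0977]
tool_rot: [[0.428, 0.904, -0.005], [0.904, -0.428, 0.003], [0.001, -0.006, -1.0]]
ft_force: [-0.1, -0.1, -0.5]
grip_width: 0.0582
```

```bash
python3 -c "
from h import *
mv(.5,-.29,.19,90)
"
```

```text
t 21.55 p [ 0.5613 -0.2687  0.0977] yaw 64.68 q1,q6 [-36.5 -11.1] -> [-0.91 -0.94 -1.84] [-0.04 -0.02 -3.16] rows 1.8 2.4
```

Call:
send_rows:
  targets:
    - [0,0,-1,0,0,-1,58]
    - [-0.91,-0.94,-1.84,0,0,-3.16,58]
    - [-0.91,-0.94,-1.84,0,0,-3.16,58]
    - [-0.91,-0.94,-1.84,0,0,-3.16,58]
    - [-0.91,-0.94,-1.84,0,0,-3.16,58]

```text
time_s: 22.18
position: [0.5008, -0.29, 0.19]
tool_rot: [[0.002, 1.0, -0.001], [1.0, -0.002, 0.001], [0.001, -0.001, -1.0]]
ft_force: [-0.2, 0.2, 0.2]
grip_width: 0.0578
```

```bash
python3 -c "
from h import *
np.set_printoptions(precision=4,suppress=True)
im,d,s=snap('wrist','w14.png')
cv2.imwrite('pics/w14c.png',cv2.resize(im[0:260,170:512],None,fx=2.3,fy=2.3,interpolation=cv2.INTER_CUBIC)[:,:,::-1])
K,T=cam('wrist',s);P=cloud(K,T,d)
W={'A':(.5537,-.159),'B':(.6035,-.178),'C':(.573,-.109),'L':(.6225,-.1284)}
for k,c in W.items():
    print(k,proj(K,T,[c[0],c[1],.08]))
    m=(np.hypot(P[...,0]-c[0],P[...,1]-c[1])<.021)&(im.min(2)>150)&(P[...,2]<.093)&(P[...,2]>.06)
    if m.sum()>50:
      q=P[m]; print(k,m.sum(),'mid',(np.percentile(q,2,axis=0)+np.percentile(q,98,axis=0))[:2]/2-np.array(c),'z',np.percentile(q[:,2],[2,50,98]))
# pointer line on knob
c=np.array([.5634,-.2695])
m=(np.hypot(P[...,0]-c[0],P[...,1]-c[1])<.0185)&(abs(P[...,2]-.081)<.004)&(im.min(2)>235)
q=P[m][:,:2]-c; print('line px',m.sum(),q.mean(0),np.degrees(np.arctan2(q.mean(0)[1],q.mean(0)[0])))
for w in ('side','scene'):
  im,d,s=snap(w,w+'9.png')
"
```

```text
A [[322.5967   9.3439]]
A 579 mid [ 0.0051 -0.0057] z [0.0681 0.0788 0.0808]
B [[385.0246  35.8008]]
B 719 mid [-0.005   0.0013] z [0.0687 0.0785 0.0807]
C [[352.2068 -65.9614]]
L [[416.7539 -36.1773]]
line px 44 [-0.0033 -0.0082] -112.15947867415589
```

View pics/w14c.png

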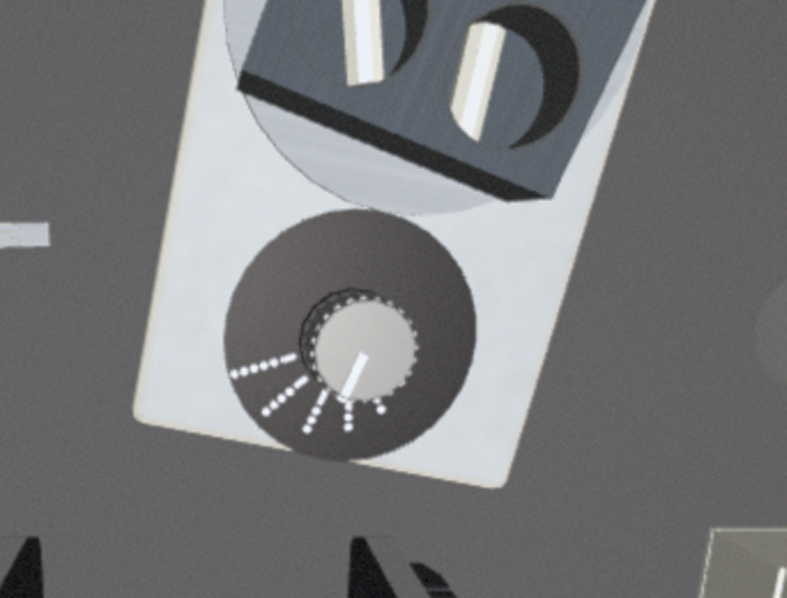

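View pics/side9.png

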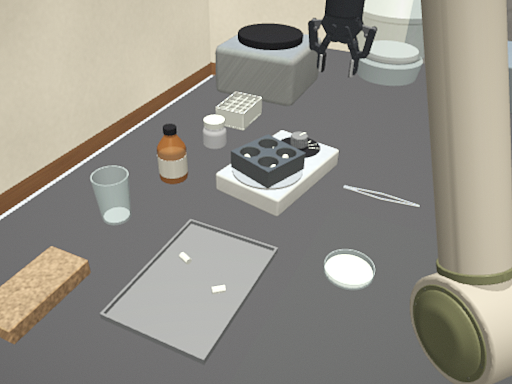

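```bash
python3 -c "
from rig import env,status
print(status.observe()['time_s'],env.close_job())"
```

```text
the job is handed in; nothing more can be done
22.325 None
```

All three empty wells now hold one long bar each, the dial is at mark 3, and I handed the job in at 22.3 s with the gripper open and clear. The hand-in call gives no verdict, so the result rests on my own checks.

- **Bars:** The wrist camera's depth shows bars lying flat in all four wells, with tops about 79 mm over the table (well floor plus 12 mm). They sit about 2–8 mm off the well axes, inside the 12 mm limit. The two wells farthest from the dial were out of frame in the last wrist picture. I measured one of them before gripping the dial and the other before I dropped the last bar. The final side picture shows a white bar in each of the four wells.
- **Short bars:** Both are still in the tray in the final side picture, and neither was touched.
- **Dial:** It started at mark 1. I turned it 50° clockwise and released it. Its pointer reads −112.2° against −112.9° measured for mark 3, which is about 0.01 rad off.
- **Disagreement found:** The first grasp closed on nothing. Both cameras showed that the closed fingertips end about 42 mm behind the reported tool point, not at it as the description says. I lowered all later moves by that amount, and every grasp after that held. The tips pressed the tray floor with 6–10 N during the pickups.

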